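# Set up the deburring spindle with a stack of spacer rings

### The job

Get the deburring spindle ready to run: thread all the loose steel spacer rings onto its arbor, the largest at the bottom and each one above smaller than the one below, so that every upper edge stays clear for the stone. Then fit the spring-loaded bayonet cap over the hammer head of the arbor, press it down, twist it a quarter turn and let it rise so that it clicks locked and clamps the stack, and last push the guard door shut until its catch holds it.

Things in the scene. Friction and masses are not known exactly. Their poses are not given: they have to be found in the camera images.
- spindle: Fixed grey bench machine, housing 168 (x) x 168 (y) x 49 mm high; origin under its centre on the table, x to its rear (away from its door), y to its left, z up. Round the arbor in its middle stand guards, open above, rims 101 mm above the table: inner faces 79 mm from the arbor axis at the sides (front posts 76) and at the rear; the guard door closes the front.
- arbor_base (a point): on the arbor axis in the top face of the backing flange (dia 72), 58 mm above the table; axes as the machine. The arbor stands upright and does not turn: dia 24 mm up to 45 mm above the flange, then a short cone and a neck of dia 11.
- arbor_tip (a point): on the arbor axis at the very top, 124.5 mm above the table; axes as the machine. The top 9 mm is the hammer head: 22 mm long (along the machine's x), 11 mm wide, the upper 6 mm tapered to 12 x 4 mm; its flat underside is 57.5 mm above the flange.
- guard_door (a joint): guard door angle (rad): 0 shut, 1.4 fully open, growing as the free edge swings out, away from the arbor. It swings freely until the last 0.08 rad, where a spring ball catch at the free edge resists with about 5 N (7 N at door_push); past 0.03 rad the catch pulls it onto its stop at 0 and holds it.
- door_push (a point): on the outer face of the aluminium door, 95 mm from the hinge, 88 mm above the table; x axis straight into the door (push this way to shut it), y along the door from hinge to free edge. Door 136 mm wide, 4 mm thick, from 52 to 97 mm above the table.
- door_hinge (a point): on the door's vertical hinge axis at mid height of the door: 77 mm in front of (machine -x) and 69 mm to the right of (machine -y) the arbor axis
- ring_66: loose flat steel spacer ring, outer diameter 66 mm, bore 28 mm, 6.4 mm thick, 141 g; origin at the centre of its underside, z up along its bore; flat on the table at the start (a carton 155 mm high stands behind, at x = 0.70 m and beyond). None if absent.
- ring_60: loose flat steel spacer ring, outer diameter 60 mm, bore 28 mm, 6.4 mm thick, 111 g; origin at the centre of its underside, z up along its bore; flat on the table at the start (a carton 155 mm high stands behind, at x = 0.70 m and beyond). None if absent.
- ring_54: loose flat steel spacer ring, outer diameter 54 mm, bore 28 mm, 6.4 mm thick, 84 g; origin at the centre of its underside, z up along its bore; flat on the table at the start (a carton 155 mm high stands behind, at x = 0.70 m and beyond). None if absent.
- ring_48: loose flat steel spacer ring, outer diameter 48 mm, bore 28 mm, 6.4 mm thick, 60 g; origin at the centre of its underside, z up along its bore; flat on the table at the start (a carton 155 mm high stands behind, at x = 0.70 m and beyond). None if absent.
- ring_42: loose flat steel spacer ring, outer diameter 42 mm, bore 28 mm, 6.4 mm thick, 39 g; origin at the centre of its underside, z up along its bore; flat on the table at the start (a carton 155 mm high stands behind, at x = 0.70 m and beyond). None if absent.
- clamp_cap: loose dark steel bayonet cap, 160 g, upright, open through the top; origin on its axis at the lower end of its extended thrust sleeve, z up. A tube of dia 46 mm from 16 to 54 mm above the origin, with two wings 9 mm wide along its x and -x (tips 31.5 mm from the axis, 31 to 53 mm up): grip the tube between the wings, within 35 degrees of its y.
- cap_sleeve (a point): point at the cap's origin, fixed to the tube. The sprung sleeve (dia 37, bore 28) sticks 16 mm out below the tube and can slide up 17.5 mm into it, pressing with 3 N at first and 5 N at the end; it goes over the arbor and bears on the top ring. The cap alone stands 25.6 mm (on 4 rings) or 32 mm (5 rings) above the flange.
- cap_slot (a point): on the cap's axis in the top of the plate inside it, 40 mm above the origin (plate 6 mm thick); axes as the cap. The plate has a through slot, 26 mm along the cap's x, 15 mm wide, that passes over the hammer head (cap x along machine x, either way round), and across it along y a locking groove 15 mm wide, 2.5 mm deep.
- cap_top (a point): on the cap's axis at its top rim, 54 mm above the origin. To lock: slot over the head, push down until the origin is 16 to 17 mm above the flange, so that the head is clear above the plate (solid stop at 14 mm), turn 90 degrees either way, let go: the sleeve lifts the cap until the head sits in the groove, origin 20 mm above the flange.
- bolt_a: bolt standing on its head beside the rings, dia 19, 47 mm high, a bystander; origin under its centre
- bolt_b: a second such standing bolt, dia 19, 47 mm high, a bystander; origin under its centre
- parts_drawers: fixed grey drawer box, 180 (x) x 200 (y) mm, 158 mm high, beside the machine: keep the gripper's body clear of it; origin under its centre
- flap_edge (a point): left edge, at half height, of a cardboard flap that stands upright behind the machine: from here it runs 310 mm to the right and away (world direction 0.28, -0.96), its top 355 mm above the table and 15 mm nearer; keep the gripper's body and the wrist clear of it

How it is judged (in metres and radians):
On the way, in this order (a step that is already met when the one before it is completed fails the run):
1. all the rings are on the arbor, lying flat on one another, largest lowest, each smaller than the one below (horizontal distance between each of ring_66, ring_60, ring_54, ring_48, ring_42 and arbor_base below 0.004 m and z of ring_66 in the frame of arbor_base between -0.002 and 0.028 m and angle between each of ring_66, ring_60, ring_54, ring_48, ring_42's own z axis and vertical below 0.1 rad and z of ring_60 in the frame of arbor_base between -0.002 and 0.028 m and z of ring_54 in the frame of arbor_base between -0.002 and 0.028 m and z of ring_48 in the frame of arbor_base between -0.002 and 0.028 m and z of ring_42 in the frame of arbor_base between -0.002 and 0.028 m and z of each of ring_60, ring_54, ring_48, ring_42 in the frame of ring_66 above 0.005 m and z of each of ring_54, ring_48, ring_42 in the frame of ring_60 above 0.005 m and z of each of ring_48, ring_42 in the frame of ring_54 above 0.005 m and z of ring_42 in the frame of ring_48 above 0.005 m), for 0.2 s.
2. the cap is locked on the hammer head (all of step 1 and horizontal distance between clamp_cap and arbor_base below 0.004 m and z of clamp_cap in the frame of arbor_base between 0.0175 and 0.022 m and angle between the y axis of clamp_cap and the x axis of spindle, either way round below 0.3 rad and angle between clamp_cap's own z axis and vertical below 0.1 rad), for 0.3 s.
3. the guard door is shut on its catch (value of joint guard_door below 0.02 rad), for 0.2 s.
At the end, for the whole second after the job is handed in: Every ring is on the arbor (within 4 mm of the axis, flat, underside under 28 mm above the flange), each smaller one above every larger; the cap on the axis, its y within 0.3 rad of the machine's x, origin 17.5 to 22 mm above the flange; the door under 0.02 rad; cap at rest (all of step 2 and value of joint guard_door below 0.02 rad and linear speed of clamp_cap below 0.02 m/s); the robot touches nothing.
Of ring_66, ring_60, ring_54, ring_48, ring_42 only 4 to 5 are there at a start; the rules pass over those that are not, and their reading is None.
At some moment in a run one of ring_66, ring_60, ring_54, ring_48, ring_42 may be knocked a few centimetres aside while the robot is not near it.
It also fails if it takes over 208 s, if anything falls off the work surface, if the arm or the gripper's body presses on something with over 40 N, if the wrist force passes 120 N, or if a joint passes its speed limit or range.

### The arm

A 7-joint arm with a two-finger parallel gripper is mounted at the origin on a cart in front of the work surface, level with it; the furniture and walls round the work are solid. World frame = base frame: x ahead of the robot, y to its left, z up, the work surface at z = 0. Lengths are in mm, angles in rad, forces in N, time in s.
With the tool pointing down it reaches from about 425 to 825 mm from the base axis. Payload 3.6 kg.
Tool frame: the origin (TCP) lies on the mounting face of the last link; the fingertips stand 186 mm ahead of it and the grasp point (between the pads) lies 167 mm ahead of it; z points along the fingers, y is the line along which they close (so a half turn about z gives the same grasp; the last joint's range is limited). The gripper opens to 93 mm and grips with 3 to 60 N. Pads are 15 mm wide; open, the fingers measure 128 mm over their backs; the gripper's body (75 mm by 188 mm) begins 65 mm behind the grasp point.
Start: joints at [1.22, 0.615, -0.013, 1.423, 0.008, 1.103, -0.04], TCP at [207.436, -615.992, 404.74] pointing down, gripper open.
Joint ranges: [-3.12, 3.12], [-0.3, 2.06], [-1.34, 1.32], [0.26, 2.42], [-1.36, 4.5], [0.01, 1.98], [-2.84, 2.84]. Speed limits (rad/s): [2.79, 2.79, 3.14, 3.14, 3.14, 3.14, 3.14].

### API

Orientations are given as a 3x3 rotation matrix whose columns are the frame's x, y, z axes.
In Python, from station import robot gives the robot as it stands.
- The arm moves only by the tool play_rows, never from a script. Its argument "steps" is a list of rows, each a list of 2 entries, a list of its own where there are three numbers: the shift along the tool's x, y, z in mm, then the turn about the tool's z in degrees. In form: [[[x, y, z], twist], ...]. A call has 1 to 12 rows; each row is the pose to reach, as a shift and turn from the pose commanded when the call began, along the tool's axes at that moment; what a row does not reach only later rows make up. A row lasts 1/8 s, in which the tool goes at most 62.5 mm and 10.7 degrees, less where a joint would pass 70% of its speed; a pose out of reach is approached as far as the arm can. A call with a gripper value outside its range is refused whole. "grip" is the finger opening in mm, from 0 to 93, set as the call begins (left out, the last holds). The fingers move at their own pace and stop on an object; "force" is the grip in N (left out, the last holds). Time passes only in rows, so rows that repeat a pose let the fingers close. It gives the time, the measured TCP pose, the force, the opening and the grip force at its end, in the units of the state.
- robot.get_state(): the state, without advancing time (a new reading comes with each control period).
- robot.snapshot(name): name is "scene" or "top"; returns a dict with "color" (384x512x3 uint8, red, green, blue), "fovy" (degrees; the focal length in pixels is half the picture's height over the tangent of half this angle, whatever the lens; pixels are square), "cx", "cy" (the principal point, pixels), "k1" (the pictures are not rectified: a ray, as slopes to the right and down, at radius r is drawn at 1 + k1 r^2 times it, then the intrinsics apply), "T" (4x4, takes a point from camera to world coordinates). Camera axes: x right, y down, z forward; pixel columns grow to the right and rows downward; lengths in mm; the calibration is good to about 2 mm. A picture is of the moment at which its call begins. There is no depth.
- robot.finish_job(): hands the job in; it is judged then, once.
Trained networks look in a picture, given as the dict that the camera call returned (one of the last four; its "shot" number tells which), for a name from the list of things; names that differ only in an ending like _2 or _b are one class to them, and where a whole thing is asked for, a point or a joint stands for the part that bears it (a point fixed in the world has none). Each returns a list of dicts, best first, with "p" (0 to 1); they miss things now and then, are a little off and sometimes report something else, mostly with a low value. They report only what shows in the picture. A call takes as long as a camera call.
- robot.regions_of(picture, label): "mask" (384x512 bool, what is visible of it) and "point" ([column, row] in pixels, amid what is visible of it).
- robot.tip_of(picture, label): "point" ([column, row] in pixels: a listed point, or the origin of a listed thing).
The state is a dict: "time": time; "joint_pos": joint angles; "qd": joint speeds; "tau": joint torques, N m; "tcp_pos": TCP position; "tcp_rot": TCP orientation; "force": force on the tool from outside, world axes, zero at the start; "moment": the same for the moment, N m; "gripper_width": opening from 0.0 (shut) to 1.0 (fully open); "grasp_force": force on a finger pad.
Only numpy, scipy, OpenCV 4.12 (cv2) and the standard library are available. Lean on these libraries where they do the work, as an engineer would, in place of code of your own. Each camera call takes 0.05 s, during which the arm holds its last target. There are 200 camera calls.

## Working session

There is one attempt and no reset: what is moved stays moved. The work goes in short steps, Python scripts to look and compute and a tool call to move; the robot and the scene stay as the last step left them, time stands still between calls to the robot, and variables do not carry over. Pictures are saved under pics/ and viewed, at most 14 in all, crops included, and the job is handed in when it is done.

Besides the shell and the picture viewer there is one more tool, called after "Call:" by a JSON object that holds its "op" and its "data", one argument or row to a line. play_rows: Moves the arm, as the interface text tells. Its arguments: {"type":"object","properties":{"steps":{"type":"array","items":{"type":"array"}},"grip":{"type":"number"},"force":{"type":"number"}},"required":["steps"]}

```bash
ls; mkdir -p pics
cat > h.py <<'E'
import numpy as np, cv2
from station import robot
def snap(n): return robot.snapshot(n)
def ray(p,uv):
    f=192/np.tan(np.radians(p['fovy'])/2)
    d=np.array([(uv[0]-p['cx'])/f,(uv[1]-p['cy'])/f]); s=d.copy()
    for _ in range(20): s=d/(1+p['k1']*(s@s))
    T=np.array(p['T']); return T[:3,3],T[:3,:3]@np.array([s[0],s[1],1])
def at(p,uv,z):
    o,d=ray(p,uv); return o+d*(z-o[2])/d[2]
def proj(p,X):
    f=192/np.tan(np.radians(p['fovy'])/2)
    T=np.array(p['T']); c=T[:3,:3].T@(np.array(X,float)-T[:3,3]); s=c[:2]/c[2]
    s=s*(1+p['k1']*(s@s)); return np.array([p['cx'],p['cy']])+f*s
def save(p,name): cv2.imwrite('pics/'+name,cv2.cvtColor(p['color'],cv2.COLOR_RGB2BGR))
E
cat > a.py <<'E'
from h import *
np.set_printoptions(precision=1,suppress=True)
s=robot.get_state(); print(s['time'],s['tcp_pos'],s['tcp_rot'])
Z=dict(arbor_base=58,arbor_tip=124.5,door_push=88,door_hinge=74.5,ring_66=0,ring_60=0,ring_54=0,ring_48=0,ring_42=0,clamp_cap=0,cap_slot=40,cap_top=54,spindle=0,bolt_a=0,parts_drawers=0,flap_edge=177)
for n in ('scene','top'):
    p=snap(n); save(p,n+'0.png'); print(n,p['T'],p['fovy'])
    for k,z in Z.items():
        for r in robot.tip_of(p,k)[:2]: print(k,round(r['p'],2),np.array(r['point']),at(p,r['point'],z))
E
python3 a.py
```

```text
pics
0.0 [ 207.4 -615.7  403.6] [[ 0.9  0.3 -0. ]
 [ 0.3 -0.9  0. ]
 [-0.  -0.  -1. ]]
scene [[ -0.7  -0.6   0.4  76.9]
 [ -0.7   0.5  -0.4 301.4]
 [  0.   -0.6  -0.8 924.7]
 [  0.    0.    0.    1. ]] 53.587953433268595
arbor_base 0.93 [200.4 243.8] [532.   19.3  58. ]
arbor_base 0.74 [279.1 172.7] [ 557.6 -315.    58. ]
arbor_tip 0.93 [196.1 231.2] [532.4  25.1 124.5]
arbor_tip 0.16 [202.8 243.8] [493.   36.8 124.5]
door_push 0.85 [226.3 197.3] [ 581.3 -119.6   88. ]
door_push 0.23 [261.5 164.4] [ 600.4 -280.2   88. ]
door_hinge 0.58 [197.  206.6] [621.8 -45.9  74.5]
ring_66 0.68 [317.5 198.3] [ 435.1 -363.7    0. ]
ring_66 0.56 [305.4 186.8] [ 491.2 -372.2    0. ]
ring_60 0.68 [317.5 198.3] [ 435.1 -363.7    0. ]
ring_60 0.56 [305.4 186.8] [ 491.2 -372.2    0. ]
ring_54 0.68 [317.5 198.3] [ 435.1 -363.7    0. ]
ring_54 0.56 [305.4 186.8] [ 491.2 -372.2    0. ]
ring_48 0.68 [317.5 198.3] [ 435.1 -363.7    0. ]
ring_48 0.56 [305.4 186.8] [ 491.2 -372.2    0. ]
ring_42 0.68 [317.5 198.3] [ 435.1 -363.7    0. ]
ring_42 0.56 [305.4 186.8] [ 491.2 -372.2    0. ]
clamp_cap 0.56 [245.3 19
[... 667 characters left out ...]
 ]
ring_60 0.76 [328.9 199.6] [ 498.7 -387.3    0. ]
ring_60 0.59 [313.7 164.5] [ 598.9 -346.8    0. ]
ring_54 0.76 [328.9 199.6] [ 498.7 -387.3    0. ]
ring_54 0.59 [313.7 164.5] [ 598.9 -346.8    0. ]
ring_48 0.76 [328.9 199.6] [ 498.7 -387.3    0. ]
ring_48 0.59 [313.7 164.5] [ 598.9 -346.8    0. ]
ring_42 0.76 [328.9 199.6] [ 498.7 -387.3    0. ]
ring_42 0.59 [313.7 164.5] [ 598.9 -346.8    0. ]
clamp_cap 0.72 [271.5 161. ] [ 610.5 -227.4    0. ]
cap_slot 0.72 [269.2 159.3] [ 608.9 -219.4   40. ]
cap_top 0.79 [272.1 159.5] [ 606.  -226.7   54. ]
spindle 0.74 [181.  193.2] [522.4  29.4   0. ]
bolt_a 0.57 [263.2 212.5] [ 464.9 -201.7    0. ]
bolt_a 0.44 [310.6 144.2] [ 657.1 -339.3    0. ]
```

```bash
python3 -c "
import cv2
for n in ('scene','top'):
    a=cv2.imread(f'pics/{n}0.png'); cv2.imwrite(f'pics/{n}0b.png',cv2.resize(a[100:380] if n=='scene' else a[90:290,130:400],(780,585) if n=='top' else (800,437),interpolation=cv2.INTER_CUBIC))"
```

```text
(no output)
```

View pics/scene0b.png

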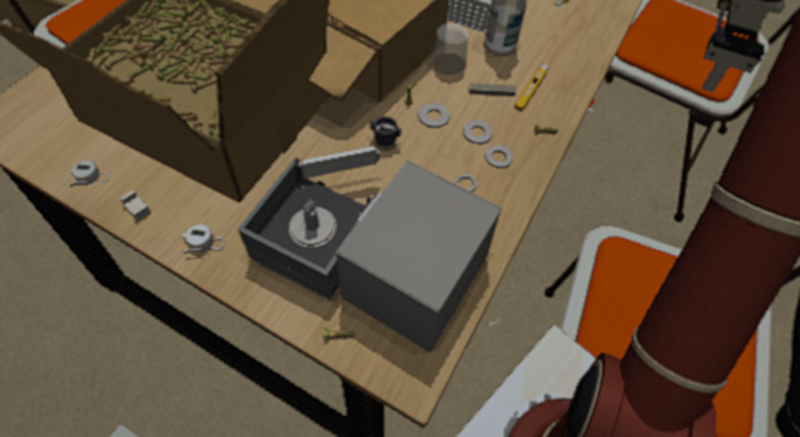

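View pics/top0b.png

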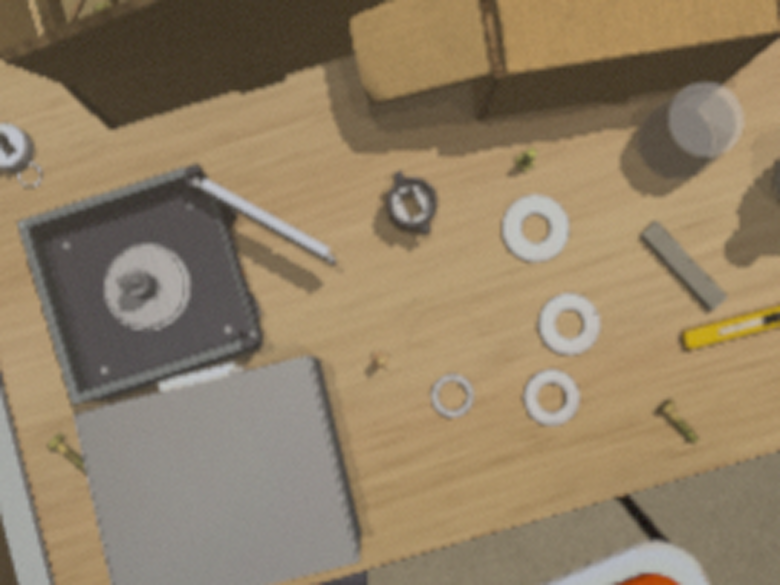

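```bash
cat > b.py <<'E'
from h import *
np.set_printoptions(precision=1,suppress=True)
seen={}
for n in ('scene','top'):
    p=snap(n); 
    for k in ('ring_66','clamp_cap','guard_door','spindle','bolt_a','parts_drawers','flap_edge'):
        for r in robot.regions_of(p,k):
            if r['p']<.3: continue
            m=r['mask'].astype(np.uint8); c=max(cv2.findContours(m,0,2)[0],key=cv2.contourArea)[:,0]
            if k.startswith('ring'):
                w=np.array([at(p,u,4)[:2] for u in c]); (e,ax,an)=cv2.fitEllipse(w.astype(np.float32))
                print(n,k,round(r['p'],2),r['point'],np.array(e),np.array(ax),m.sum())
            elif k=='clamp_cap': print(n,k,round(r['p'],2),r['point'])
            else:
                q=cv2.boxPoints(cv2.minAreaRect(c)); print(n,k,round(r['p'],2),r['point'],q.tolist())
p=robot.snapshot('top')
for u in [(168,133),(248,112.5)]: print('flap base',at(p,u,0))
a=p['color']; cv2.imwrite('pics/m.png',cv2.resize(a[140:240,132:222,::-1],(540,600),interpolation=cv2.INTER_CUBIC))
E
python3 b.py
```

```text
scene ring_66 0.69 [303.8, 186.7] [ 497.3 -378.2] [57.8 60.7] 206
scene ring_66 0.63 [300.6, 213.5] [ 431.3 -264.3] [37.  38.8] 55
scene ring_66 0.61 [279.9, 168.9] [ 590.9 -348.9] [60.9 68.2] 230
scene ring_66 0.53 [318.5, 202.0] [ 427.5 -358.8] [49.  51.6] 132
scene clamp_cap 0.76 [245.8, 183.0]
scene guard_door 0.58 [218.3, 203.5] [[191.49356079101562, 202.36660766601562], [241.19400024414062, 192.808837890625], [243.51211547851562, 204.863037109375], [193.81167602539062, 214.42080688476562]]
scene spindle 0.84 [196.9, 241.9] [[145.20001220703125, 258.6000061035156], [189.60000610351562, 169.8000030517578], [255.60000610351562, 202.79998779296875], [211.20001220703125, 291.5999755859375]]
scene bolt_a 0.36 [261.5, 161.4] [[259.0, 166.0], [259.0, 154.0], [263.0, 154.0], [263.0, 166.0]]
scene parts_drawers 0.93 [265.5, 260.7] [[200.7619171142578, 283.48944091796875], [253.18714904785156, 193.3180694580078], [327.54205322265625, 236.54766845703125], [275.1168212890625, 326.71905517578125]]
top ring_66 0.77 [320.5, 230.9] [ 424.6 -359.8] [51.4 52.3] 233
top ring_66 0.58 [308.2, 164.8] [ 588.2 -347.8] [63.3 64.5] 363
top clamp_cap 0.64 [270.1, 156.0]
top guard_door 0.67 [221.0, 160.3] [[195.7748565673828, 154.22061157226562], [198.6481475830078, 149.01275634765625], [246.86692810058594, 175.6162109375], [243.99363708496094, 180.82406616210938]]
top spindle 0.55 [177.9, 187.5] [[133.578369140625, 164.12973022460938], [231.46487426757812, 134.01080322265625], [252.00543212890625, 200.767578125], [154.11892700195312, 230.88650512695312]]
top bolt_a 0.52 [316.9, 226.7] [[310.0, 217.0], [329.0, 217.0], [329.0, 235.0], [310.0, 235.0]]
top parts_drawers 0.56 [207.0, 255.4] [[151.98779296875, 227.53359985351562], [238.41650390625, 206.36740112304688], [257.18743896484375, 283.0153503417969], [170.75872802734375, 304.1815490722656]]
flap base [694.8  66.2   0. ]
flap base [ 751.1 -162.4    0. ]
```

View pics/m.png

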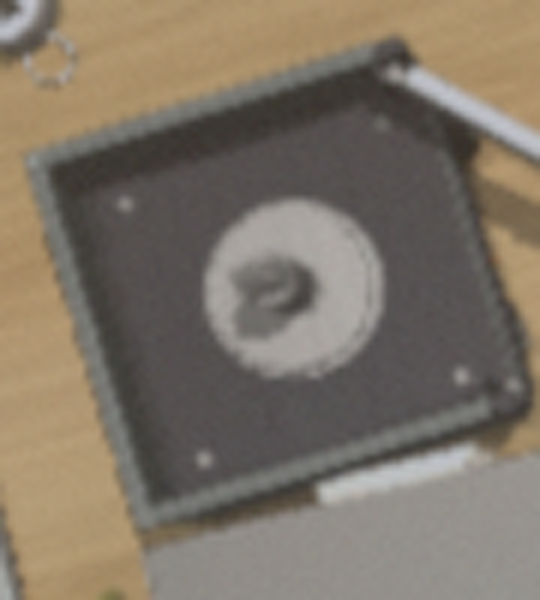

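```bash
cat > c.py <<'E'
from h import *
np.set_printoptions(precision=1,suppress=True)
for n,(x0,y0,x1,y1) in dict(top=(160,168,200,208),scene=(175,215,225,270)).items():
    p=snap(n); a=p['color'][y0:y1,x0:x1]; g=cv2.cvtColor(a,cv2.COLOR_RGB2GRAY)
    t,m=cv2.threshold(g,0,255,cv2.THRESH_OTSU)
    c=max(cv2.findContours(m,0,1)[0],key=cv2.contourArea)
    c=cv2.convexHull(c)[:,0]+[x0,y0]
    w=np.array([at(p,u,57)[:2] for u in c]); e=cv2.fitEllipse(w.astype(np.float32)); print(n,t,'flange',np.array(e[0]),e[1])
    if n=='top':
        f=lambda u:at(p,(132+u[0]/6,140+u[1]/6),101)[:2]
        for A,B in [((40,160),(147,518)),((40,157),(385,47)),((152,510),(490,400))]:
            d=f(B)-f(A); print('edge',f(A),f(B),np.degrees(np.arctan2(d[1],d[0])))
        f=lambda u:at(p,(130+u[0]/2.889,90+u[1]/2.889),42)[:2]
        d=f((398,178))-f((425,232)); print('cap wing ang',np.degrees(np.arctan2(d[1],d[0])),f((411,205)))
        cv2.imwrite('pics/cap.png',cv2.resize(p['color'][140:180,250:290,::-1],(480,480),interpolation=cv2.INTER_CUBIC))
s=robot.get_state();print(s['tcp_rot'],np.degrees(np.arctan2(s['tcp_rot'][1][1],s['tcp_rot'][0][1])))
E
python3 c.py
```

```text
top 120.0 flange [533.1  18.5] (78.37381744384766, 79.1717300415039)
edge [584.5 115.3] [432.5  69.5] -163.2448081788259
edge [585.8 115.3] [631. -31.] -72.82527952486274
edge [435.9  67.4] [480.1 -74.7] -72.70241216287313
cap wing ang 25.50759429736762 [ 604.  -227.6]
scene 86.0 flange [531.9  22.3] (79.0644302368164, 80.51931762695312)
[[ 0.9  0.3  0. ]
 [ 0.3 -0.9  0. ]
 [ 0.  -0.  -1. ]] -71.38378916658932
```

View pics/cap.png

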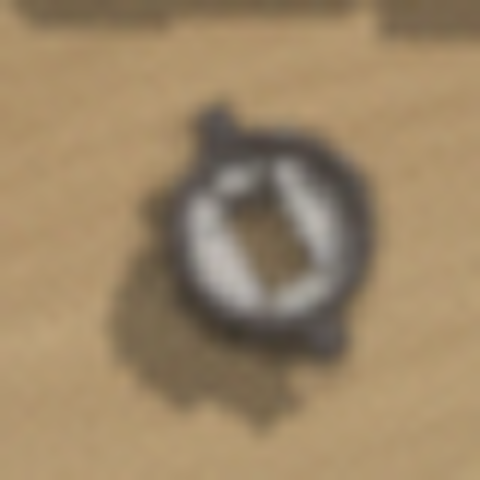

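```bash
cat > g.py <<'E'
# usage: g.py x y z yaw [x y z yaw ...]  world TCP targets, yaw of tool y axis (deg)
from h import *
import sys
s=robot.get_state(); R=np.array(s['tcp_rot']); P=np.array(s['tcp_pos'])
yaw=np.degrees(np.arctan2(R[1,1],R[0,1]))
print('t',round(s['time'],2),'tcp',P.round(1),'yaw',round(yaw,2),'tilt',R[:2,2].round(4),'F',np.round(s['force'],1),'w',round(s['gripper_width']*93,1),'gf',round(s['grasp_force'],1))
a=[float(v) for v in sys.argv[1:]]
for i in range(0,len(a),4):
    d=R.T@(np.array(a[i:i+3])-P); print(d.round(1),'len',round(np.linalg.norm(d)),'twist',round(-((a[i+3]-yaw+180)%360-180),1))
E
python3 g.py 589.5 -348.3 260 -73 589.5 -348.3 189 -73
```

```text
t 2.65 tcp [ 207.5 -616.   404.7] yaw -71.38 tilt [0.     0.0001] F [ 0.2 -0.   0.3] w 93.0 gf 0.0
[ 447.5 -131.7  144.8] len 488 twist 1.6
[ 447.5 -131.7  215.8] len 514 twist 1.6
```

Call:
{"op": "play_rows", "data": {
  "steps": [
    [[447.5, -131.7, 144.8], 1.6],
    [[447.5, -131.7, 144.8], 1.6],
    [[447.5, -131.7, 144.8], 1.6],
    [[447.5, -131.7, 144.8], 1.6],
    [[447.5, -131.7, 144.8], 1.6],
    [[447.5, -131.7, 144.8], 1.6],
    [[447.5, -131.7, 144.8], 1.6],
    [[447.5, -131.7, 144.8], 1.6],
    [[447.5, -131.7, 144.8], 1.6],
    [[447.5, -131.7, 144.8], 1.6]
  ],
  "grip": 93,
  "force": 20
}}

```text
time: 3.9
tcp_pos: [589.0, -349.0, 259.9]
tcp_rot: [[0.956, 0.292, -0.001], [0.292, -0.956, -0.001], [-0.001, 0.001, -1.0]]
force: [-0.9, -0.3, -0.9]
gripper_width: 0.999
grasp_force: 0.0
```

```bash
python3 g.py 589.5 -348.3 189 -73
python3 - <<'E'
from h import *
for n in('scene','top'):
    p=snap(n); print(n,[np.round(proj(p,(589.5,-348.3,z)),1) for z in (74,6)])
    save(p,n+'1.png')
a=cv2.imread('pics/scene1.png')[110:230,220:350];b=cv2.imread('pics/top1.png')[110:230,240:370]
cv2.imwrite('pics/j1.png',cv2.resize(np.hstack([a,b]),(780,360),interpolation=cv2.INTER_CUBIC))
E
```

```text
t 3.9 tcp [ 589.  -349.   259.9] yaw -73.01 tilt [-0.0011 -0.0012] F [-0.9 -0.3 -0.9] w 92.9 gf 0.0
[ 0.8 -0.6 70.9] len 71 twist -0.0
scene [array([279.2, 158.1]), array([277.6, 172.8])]
top [array([318.9, 163.9]), array([314.6, 167.5])]
```

View pics/j1.png

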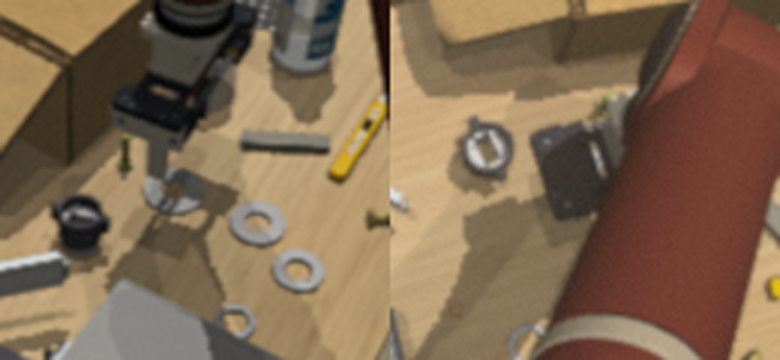

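Call:
{"op": "play_rows", "data": {
  "steps": [
    [[0.8, -0.6, 40], 0],
    [[0.8, -0.6, 65], 0],
    [[0.8, -0.6, 71], 0],
    [[0.8, -0.6, 71], 0]
  ]
}}

```text
time: 4.5
tcp_pos: [589.7, -348.7, 189.7]
tcp_rot: [[0.957, 0.291, 0.001], [0.291, -0.957, -0.001], [0.0, 0.001, -1.0]]
force: [-0.1, -1.2, 0.0]
gripper_width: 1.001
grasp_force: 0.0
```

Call:
{"op": "play_rows", "data": {
  "steps": [
    [[0, 0, 0], 0],
    [[0, 0, 0], 0],
    [[0, 0, 0], 0],
    [[0, 0, 0], 0],
    [[0, 0, 0], 0],
    [[0, 0, 0], 0],
    [[0, 0, 0], 0]
  ],
  "grip": 55,
  "force": 25
}}

```text
time: 5.38
tcp_pos: [590.3, -347.7, 189.6]
tcp_rot: [[0.956, 0.293, 0.001], [0.293, -0.956, -0.001], [0.001, 0.001, -1.0]]
force: [-0.7, -0.5, 4.7]
gripper_width: 0.685
grasp_force: 24.9
```

Call:
{"op": "play_rows", "data": {
  "steps": [
    [[0, 0, -60], 0],
    [[0, 0, -120], 0],
    [[0, 0, -145], 0],
    [[0, 0, -145], 0],
    [[0, 0, -145], 0]
  ]
}}

```text
time: 6.0
tcp_pos: [589.4, -347.0, 331.3]
tcp_rot: [[0.956, 0.293, -0.004], [0.293, -0.956, 0.003], [-0.003, -0.004, -1.0]]
force: [-0.3, -0.0, -2.0]
gripper_width: 0.68
grasp_force: 24.9
```

```bash
cat > pic.py <<'E'
# pic.py name x y z [half]: side by side crops from both cameras round a world point
from h import *
import sys
n=sys.argv[1]; X=[float(v) for v in sys.argv[2:5]]; h=int(sys.argv[5]) if len(sys.argv)>5 else 40
o=[]
for c in('scene','top'):
    p=snap(c); u=np.round(proj(p,X)).astype(int); a=cv2.copyMakeBorder(p['color'],h,h,h,h,0)[u[1]:u[1]+2*h,u[0]:u[0]+2*h,::-1]
    o.append(cv2.resize(a,(400,400),interpolation=cv2.INTER_CUBIC)); print(c,'crop origin',u-h,'scale',200/h)
cv2.imwrite('pics/'+n+'.png',np.hstack(o))
E
python3 g.py 532 22 330 -73; python3 pic.py r66 590 -348 148 40
```

```text
t 6.0 tcp [ 589.4 -347.   331.3] yaw -72.98 tilt [-0.0044  0.0028] F [-0.3 -0.  -2. ] w 63.2 gf 24.9
[  53.2 -369.6    2.5] len 373 twist 0.0
scene crop origin [241 101] scale 5.0
top crop origin [284 119] scale 5.0
```

View pics/r66.png

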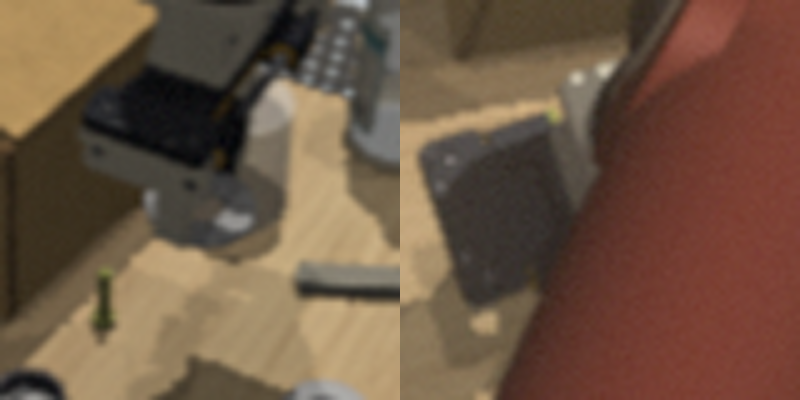

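Call:
{"op": "play_rows", "data": {
  "steps": [
    [[53.2, -369.6, 2.5], 0],
    [[53.2, -369.6, 2.5], 0],
    [[53.2, -369.6, 2.5], 0],
    [[53.2, -369.6, 2.5], 0],
    [[53.2, -369.6, 2.5], 0],
    [[53.2, -369.6, 2.5], 0],
    [[53.2, -369.6, 2.5], 0],
    [[53.2, -369.6, 2.5], 0]
  ]
}}

```text
time: 7.1
tcp_pos: [532.6, 21.3, 330.5]
tcp_rot: [[0.956, 0.293, -0.002], [0.293, -0.956, -0.001], [-0.002, 0.0, -1.0]]
force: [0.5, -0.3, -1.2]
gripper_width: 0.685
grasp_force: 24.9
```

```bash
python3 g.py 532 22 330 -73
cat > ring.py <<'E'
# ring.py z : fit held ring near arbor in scene
from h import *
import sys
np.set_printoptions(precision=1,suppress=True)
z=float(sys.argv[1]); k=sys.argv[2]
for n in('scene','top'):
    p=snap(n)
    for r in robot.regions_of(p,k):
        m=r['mask'].astype(np.uint8); c=max(cv2.findContours(m,0,1)[0],key=cv2.contourArea)[:,0]
        w=np.array([at(p,u,z)[:2] for u in c])
        if np.linalg.norm(w.mean(0)-[532,22])>60 or len(c)<6: continue
        h=cv2.convexHull(w.astype(np.float32)); e=cv2.fitEllipse(h); print(n,round(r['p'],2),m.sum(),'fit',np.array(e[0]),np.array(e[1]),'bbox',w.min(0),w.max(0))
    for r in robot.tip_of(p,k):
        q=at(p,r['point'],z-3); 
        if np.linalg.norm(q[:2]-[532,22])<60: print(n,'tip',round(r['p'],2),q)
E
python3 ring.py 150 ring_66; python3 pic.py p66 532 22 130 40
```

```text
t 7.1 tcp [532.6  21.3 330.5] yaw -72.96 tilt [-0.0019 -0.0009] F [ 0.5 -0.3 -1.2] w 63.7 gf 24.9
[-0.4 -0.9  0.5] len 1 twist 0.0
scene 0.75 250 fit [523.7  19.3] [48.3 66. ] bbox [495.9  -8.6] [551.6  49.7]
scene tip 0.71 [521.8  21.  147. ]
top 0.45 90 fit [507.4  10.5] [12.9 31.1] bbox [500.6  -2.7] [515.  26.]
top tip 0.43 [529.   10.9 147. ]
scene crop origin [157 189] scale 5.0
top crop origin [133 146] scale 5.0
```

View pics/p66.png

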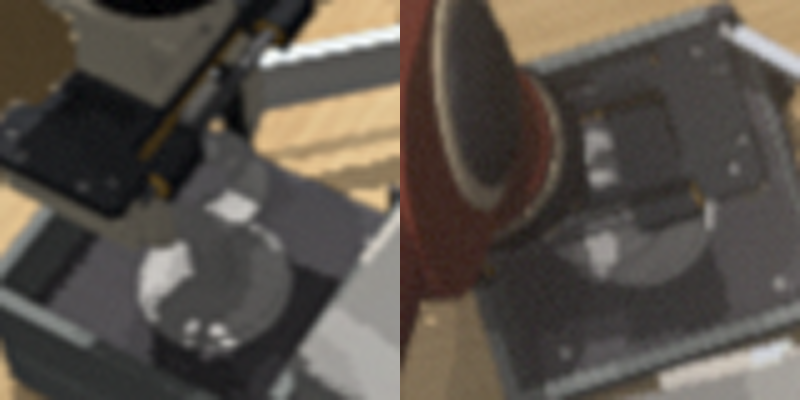

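```bash
cat > fit.py <<'E'
from h import *
from scipy.optimize import least_squares
def sil(p,c,r,z0,z1):
    t=np.linspace(0,2*np.pi,72,endpoint=False)
    q=np.array([proj(p,(c[0]+r*np.cos(a),c[1]+r*np.sin(a),z)) for z in(z0,z1) for a in t],np.float32)
    return cv2.convexHull(q)
def fitdisc(ps,cs,c0,r,z0,z1):
    f=lambda c:np.concatenate([[cv2.pointPolygonTest(sil(p,c,r,z0,z1),(float(u[0]),float(u[1])),True) for u in C] for p,C in zip(ps,cs)])
    s=least_squares(f,c0,loss='soft_l1',f_scale=.5,diff_step=1e-3); return s.x,np.sqrt(np.mean(s.fun**2))
def contour(m): 
    # pixel-boundary contour: upsample so that the outline lies on pixel edges
    M=cv2.resize(m.astype(np.uint8),None,fx=4,fy=4,interpolation=0); c=max(cv2.findContours(M,0,1)[0],key=cv2.contourArea)[:,0]
    return (c+.5)/4-.5
def ringfit(k,c0,r,z0,z1,sel=None,reg=None,cams=('scene','top'),n=1):
    out={}
    for cam in cams:
        for _ in range(n):
            p=snap(cam)
            for R in robot.regions_of(p,k):
                C=contour(R['mask']); w=np.array([at(p,u,(z0+z1)/2)[:2] for u in C])
                if np.linalg.norm(w.mean(0)-c0)>45: continue
                if sel is not None: C=C[[sel(x) for x in w]]
                if len(C)<8: continue
                x,e=fitdisc([p],[C],c0,r,z0,z1); print(cam,k,round(R['p'],2),len(C),x.round(1),'rms px',round(e,2)); out.setdefault(cam,[]).append(x); break
    return out
E
python3 - <<'E'
from fit import *
for n,(x0,y0,x1,y1) in dict(top=(160,168,200,208),scene=(175,215,225,270)).items():
    p=snap(n); a=cv2.imread(f'pics/{n}0.png')[y0:y1,x0:x1]; g=cv2.cvtColor(a,cv2.COLOR_BGR2GRAY)
    for t in (105,115,125):
        m=(g>t).astype(np.uint8); c=contour(m); h=cv2.convexHull(c.astype(np.float32)).reshape(-1,2)+[x0,y0]
        print(n,t,[ (fitdisc([p],[h],(532,22),r,z0,58)) for r,z0 in ((36,49),(36,57))], m.sum())
ringfit('ring_66',np.array([532.,21.]),33,140.8,147.2,sel=lambda w:w[0]<522)
E
```

```text
top 105 [(array([536.20189732,  21.32960902]), np.float64(1.9278438838462282)), (array([536.20851875,  21.11322206]), np.float64(2.130508408182143))] 664
top 115 [(array([536.38204943,  18.93380587]), np.float64(1.7816800903424415)), (array([536.38185944,  18.52227774]), np.float64(1.9621598125557997))] 599
top 125 [(array([536.05808427,  18.98868296]), np.float64(1.4682381139967642)), (array([536.0887121 ,  18.72736278]), np.float64(1.6383852157930705))] 542
scene 105 [(array([533.17826283,  21.31177067]), np.float64(1.0179129090079109)), (array([530.33624658,  22.24392741]), np.float64(1.3903120227417622))] 585
scene 115 [(array([534.00703907,  19.94660512]), np.float64(0.803599663172489)), (array([532.71446634,  20.82099526]), np.float64(1.0229169143420378))] 441
scene 125 [(array([537.66883067,  18.56246073]), np.float64(0.6786896327580264)), (array([534.70212983,  20.35719236]), np.float64(0.35094344142628653))] 344
scene ring_66 0.47 149 [535.3  19.9] rms px 1.75
top ring_66 0.62 206 [533.6  20.8] rms px 2.92
```

Call:
{"op": "play_rows", "data": {
  "steps": [
    [[0, -0.5, 10], 0],
    [[0, -0.5, 20], 0],
    [[0, -0.5, 30], 0],
    [[0, -0.5, 30], 0]
  ]
}}

```text
time: 8.3
tcp_pos: [532.0, 21.8, 299.9]
tcp_rot: [[0.956, 0.292, -0.004], [0.292, -0.956, -0.0], [-0.004, -0.001, -1.0]]
force: [-0.7, -0.0, -6.1]
gripper_width: 0.685
grasp_force: 24.9
```

Call:
{"op": "play_rows", "data": {
  "steps": [
    [[0, 0, 5], 0],
    [[0, 0, 10], 0],
    [[0, 0, 15], 0],
    [[0, 0, 15], 0]
  ]
}}

```text
time: 8.8
tcp_pos: [532.9, 21.8, 286.3]
tcp_rot: [[0.956, 0.292, 0.0], [0.292, -0.956, -0.0], [0.0, 0.0, -1.0]]
force: [0.3, -0.3, -1.3]
gripper_width: 0.685
grasp_force: 24.9
```

Call:
{"op": "play_rows", "data": {
  "steps": [
    [[0, 0, 12], 0],
    [[0, 0, 24], 0],
    [[0, 0, 34], 0],
    [[0, 0, 36], 0],
    [[0, 0, 36], 0]
  ]
}}

```text
time: 9.43
tcp_pos: [532.8, 21.7, 250.2]
tcp_rot: [[0.956, 0.292, -0.0], [0.292, -0.956, -0.0], [-0.0, 0.0, -1.0]]
force: [1.3, -0.2, -2.2]
gripper_width: 0.684
grasp_force: 24.9
```

Call:
{"op": "play_rows", "data": {
  "steps": [
    [[0, 0, 0], 0],
    [[0, 0, 0], 0],
    [[0, 0, 0], 0],
    [[0, 0, 0], 0]
  ],
  "grip": 88
}}

```text
time: 9.93
tcp_pos: [532.6, 22.0, 250.6]
tcp_rot: [[0.956, 0.293, 0.0], [0.293, -0.956, 0.0], [0.0, -0.0, -1.0]]
force: [-0.6, -0.6, 0.2]
gripper_width: 0.94
grasp_force: 0.0
```

Call:
{"op": "play_rows", "data": {
  "steps": [
    [[0, 0, -60], 0],
    [[0, 0, -110], 0],
    [[0, 0, -110], 0]
  ]
}}

```text
time: 10.3
tcp_pos: [533.8, 22.0, 364.6]
tcp_rot: [[0.956, 0.292, 0.01], [0.292, -0.956, 0.001], [0.009, 0.002, -1.0]]
force: [0.4, 0.6, -0.3]
gripper_width: 0.949
grasp_force: 0.0
```

```bash
python3 g.py 497.5 -378.2 330 -73 497.5 -378.2 250 -73
```

```text
t 10.3 tcp [533.8  22.  364.6] yaw -72.99 tilt [0.0096 0.0009] F [ 0.4  0.6 -0.3] w 88.3 gf 0.0
[-152.1  372.    33.9] len 403 twist 0.0
[-152.8  371.8  113.9] len 418 twist 0.0
```

```bash
python3 - <<'E'
from fit import *
a=lambda *v:np.array(v,float)
ringfit('ring_60',a(497.5,-378),30,0,6.4)
ringfit('ring_54',a(426,-359),27,0,6.4)
ringfit('ring_42',a(431,-264),21,0,6.4)
E
python3 pic.py s66 532 22 70 40; python3 g.py 497.5 -378.2 330 -73
```

```text
scene ring_60 0.59 250 [ 499.  -378.1] rms px 0.56
top ring_60 0.65 309 [ 494.6 -378.6] rms px 0.54
scene ring_54 0.45 241 [ 429.6 -360. ] rms px 0.48
top ring_54 0.55 280 [ 425.4 -359.9] rms px 0.63
scene ring_42 0.6 226 [ 428.8 -264.1] rms px 1.92
scene crop origin [159 202] scale 5.0
top crop origin [138 148] scale 5.0
t 11.0 tcp [532.7  21.9 360.3] yaw -72.99 tilt [-0.0003  0.0001] F [ 0.3 -0.2  0.1] w 88.0 gf 0.0
[-150.7  372.3   30.3] len 403 twist 0.0
```

View pics/s66.png

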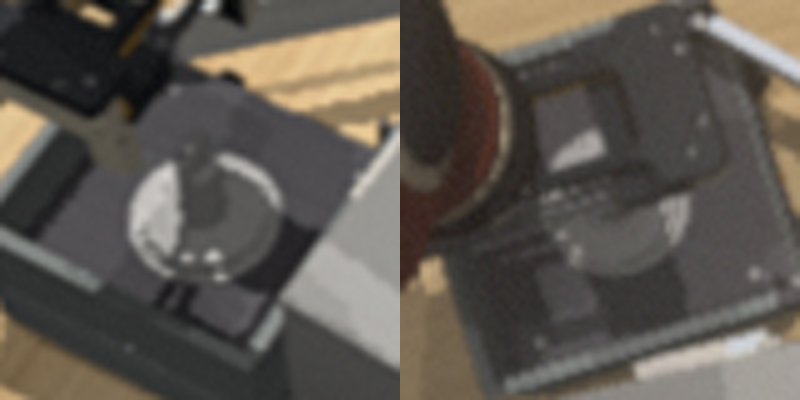

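Call:
{"op": "play_rows", "data": {
  "steps": [
    [[-151.2, 372.3, 30], 0],
    [[-151.2, 372.3, 30], 0],
    [[-151.2, 372.3, 30], 0],
    [[-151.2, 372.3, 30], 0],
    [[-151.2, 372.3, 30], 0],
    [[-151.2, 372.3, 30], 0],
    [[-151.2, 372.3, 30], 0],
    [[-151.2, 372.3, 30], 0],
    [[-151.2, 372.3, 90], 0],
    [[-151.2, 372.3, 140], 0],
    [[-151.2, 372.3, 165], 0],
    [[-151.2, 372.3, 171], 0]
  ]
}}

```text
time: 12.5
tcp_pos: [497.6, -375.6, 187.8]
tcp_rot: [[0.955, 0.295, -0.002], [0.295, -0.955, 0.004], [-0.001, -0.004, -1.0]]
force: [-0.7, -0.6, 1.0]
gripper_width: 0.947
grasp_force: 0.0
```

Call:
{"op": "play_rows", "data": {
  "steps": [
    [[0, 0, 0], 0],
    [[0, 0, 0], 0],
    [[0, 0, 0], 0],
    [[0, 0, 0], 0],
    [[0, 0, 0], 0],
    [[0, 0, 0], 0],
    [[0, 0, 0], 0]
  ],
  "grip": 48
}}

```text
time: 13.38
tcp_pos: [497.4, -378.6, 190.6]
tcp_rot: [[0.956, 0.292, 0.002], [0.292, -0.956, -0.001], [0.001, 0.001, -1.0]]
force: [-0.7, 1.4, 5.3]
gripper_width: 0.616
grasp_force: 24.8
```

Call:
{"op": "play_rows", "data": {
  "steps": [
    [[0, 0, -60], 0],
    [[0, 0, -120], 0],
    [[0, 0, -140], 0],
    [[0, 0, -140], 0],
    [[0, 0, -140], 0]
  ]
}}

```text
time: 14.0
tcp_pos: [496.4, -377.9, 327.6]
tcp_rot: [[0.956, 0.293, -0.003], [0.293, -0.956, 0.002], [-0.002, -0.003, -1.0]]
force: [-0.1, -0.3, -1.3]
gripper_width: 0.618
grasp_force: 24.9
```

```bash
python3 g.py 532.8 21.8 330 -73
```

```text
t 14.0 tcp [ 496.4 -377.9  327.6] yaw -72.99 tilt [-0.0031  0.0023] F [-0.1 -0.3 -1.3] w 57.5 gf 24.9
[ 151.7 -371.6   -1.6] len 401 twist 0.0
```

Call:
{"op": "play_rows", "data": {
  "steps": [
    [[151.6, -371.8, -1], 0],
    [[151.6, -371.8, -1], 0],
    [[151.6, -371.8, -1], 0],
    [[151.6, -371.8, -1], 0],
    [[151.6, -371.8, -1], 0],
    [[151.6, -371.8, -1], 0],
    [[151.6, -371.8, -1], 0],
    [[151.6, -371.8, -1], 0],
    [[151.6, -371.8, -1], 0],
    [[151.6, -371.8, -1], 0]
  ]
}}

```text
time: 15.25
tcp_pos: [533.1, 19.3, 330.0]
tcp_rot: [[0.957, 0.289, -0.001], [0.289, -0.957, -0.001], [-0.001, 0.001, -1.0]]
force: [-0.7, 0.1, -0.5]
gripper_width: 0.62
grasp_force: 24.9
```

```bash
python3 g.py 532.8 21.8 300 -73
python3 - <<'E'
from fit import *
ringfit('ring_60',np.array([532.8,21.8]),30,140.8,147.2,sel=lambda w:w[0]<522)
E
```

```text
t 15.25 tcp [533.1  19.3 330. ] yaw -73.2 tilt [-0.0011 -0.0012] F [-0.7  0.1 -0.5] w 57.6 gf 24.9
[ 0.5 -2.5 30. ] len 30 twist -0.2
scene ring_60 0.53 170 [534.   18.3] rms px 2.8
top ring_60 0.69 133 [534.8  21.5] rms px 1.87
```

```bash
python3 g.py 532.8 21.8 300 -73
```

```text
t 15.45 tcp [533.2  20.5 330.5] yaw -73.09 tilt [ 0.0001 -0.0002] F [-0.5 -1.5 -1.2] w 57.4 gf 24.9
[-0.  -1.3 30.5] len 31 twist -0.1
```

Call:
{"op": "play_rows", "data": {
  "steps": [
    [[0, -0.3, 10], 0],
    [[0, -0.3, 20], 0],
    [[0, -0.3, 30], 0],
    [[0, -0.3, 38], 0],
    [[0, -0.3, 44], 0],
    [[0, -0.3, 44], 0]
  ]
}}

```text
time: 16.2
tcp_pos: [533.2, 21.8, 286.0]
tcp_rot: [[0.956, 0.292, -0.001], [0.292, -0.956, -0.0], [-0.001, -0.0, -1.0]]
force: [-0.1, 0.5, -1.0]
gripper_width: 0.621
grasp_force: 24.9
```

Call:
{"op": "play_rows", "data": {
  "steps": [
    [[0, 0, 12], 0],
    [[0, 0, 22], 0],
    [[0, 0, 29], 0],
    [[0, 0, 29], 0]
  ]
}}

```text
time: 16.7
tcp_pos: [533.1, 21.7, 256.8]
tcp_rot: [[0.956, 0.292, -0.001], [0.292, -0.956, -0.0], [-0.001, -0.0, -1.0]]
force: [-0.5, -0.4, -0.9]
gripper_width: 0.616
grasp_force: 24.9
```

Call:
{"op": "play_rows", "data": {
  "steps": [
    [[0, 0, 0], 0],
    [[0, 0, 0], 0],
    [[0, 0, 0], 0],
    [[0, 0, 0], 0]
  ],
  "grip": 82
}}

```text
time: 17.2
tcp_pos: [533.1, 21.9, 257.7]
tcp_rot: [[0.956, 0.293, 0.0], [0.293, -0.956, 0.0], [0.0, -0.0, -1.0]]
force: [0.1, 0.9, -0.1]
gripper_width: 0.882
grasp_force: 0.0
```

Call:
{"op": "play_rows", "data": {
  "steps": [
    [[0, 0, -60], 0],
    [[0, 0, -103], 0],
    [[0, 0, -103], 0],
    [[0, 0, -103], 0],
    [[0, 0, -103], 0]
  ]
}}

```text
time: 17.82
tcp_pos: [532.6, 21.9, 359.0]
tcp_rot: [[0.956, 0.293, -0.003], [0.293, -0.956, -0.0], [-0.003, -0.001, -1.0]]
force: [0.1, 0.5, -1.1]
gripper_width: 0.884
grasp_force: 0.0
```

```bash
python3 - <<'E'
from fit import *
a=lambda *v:np.array(v,float)
ringfit('ring_54',a(427,-360),27,0,6.4)
ringfit('ring_42',a(430,-264),21,0,6.4)
ringfit('ring_60',a(533,22),30,64.4,70.8)
ringfit('ring_60',a(533,22),30,64.4,70.8)
E
python3 g.py 427.3 -360 330 -73
```

```text
scene ring_54 0.51 214 [ 429.5 -359.7] rms px 1.12
top ring_54 0.7 280 [ 425.3 -360.1] rms px 0.38
scene ring_42 0.44 219 [ 430.7 -259.5] rms px 1.56
scene ring_60 0.56 414 [533.6  21.5] rms px 3.42
top ring_60 0.55 256 [534.1  21.9] rms px 3.1
scene ring_60 0.65 398 [533.7  22. ] rms px 3.49
t 18.62 tcp [533.1  21.9 360.5] yaw -72.99 tilt [0.0001 0.0001] F [-0.5  0.7  0.1] w 82.0 gf 0.0
[-212.9  334.2   30.5] len 397 twist 0.0
```

Call:
{"op": "play_rows", "data": {
  "steps": [
    [[-212.9, 334.2, 30], 0],
    [[-212.9, 334.2, 30], 0],
    [[-212.9, 334.2, 30], 0],
    [[-212.9, 334.2, 30], 0],
    [[-212.9, 334.2, 30], 0],
    [[-212.9, 334.2, 30], 0],
    [[-212.9, 334.2, 30], 0],
    [[-212.9, 334.2, 30], 0],
    [[-212.9, 334.2, 90], 0],
    [[-212.9, 334.2, 140], 0],
    [[-212.9, 334.2, 165], 0],
    [[-212.9, 334.2, 171], 0]
  ]
}}

```text
time: 20.12
tcp_pos: [428.1, -357.6, 188.0]
tcp_rot: [[0.955, 0.296, -0.002], [0.296, -0.955, 0.004], [-0.001, -0.004, -1.0]]
force: [-0.0, -0.4, 0.6]
gripper_width: 0.882
grasp_force: 0.0
```

Call:
{"op": "play_rows", "data": {
  "steps": [
    [[0, 0, 0], 0],
    [[0, 0, 0], 0],
    [[0, 0, 0], 0],
    [[0, 0, 0], 0],
    [[0, 0, 0], 0],
    [[0, 0, 0], 0],
    [[0, 0, 0], 0]
  ],
  "grip": 42
}}

```text
time: 21.0
tcp_pos: [427.6, -360.2, 190.5]
tcp_rot: [[0.956, 0.292, 0.001], [0.292, -0.956, -0.001], [0.001, 0.001, -1.0]]
force: [0.5, -0.0, 5.2]
gripper_width: 0.558
grasp_force: 25.0
```

Call:
{"op": "play_rows", "data": {
  "steps": [
    [[0, 0, -60], 0],
    [[0, 0, -120], 0],
    [[0, 0, -140], 0],
    [[0, 0, -140], 0],
    [[0, 0, -140], 0],
    [[0, 0, -140], 0],
    [[0, 0, -140], 0]
  ]
}}

```text
time: 21.88
tcp_pos: [427.2, -359.9, 328.3]
tcp_rot: [[0.956, 0.293, -0.002], [0.293, -0.956, 0.002], [-0.001, -0.002, -1.0]]
force: [0.8, 1.0, -1.2]
gripper_width: 0.555
grasp_force: 25.0
```

```bash
python3 g.py 533 21.9 330 -73
```

```text
t 21.88 tcp [ 427.2 -359.9  328.3] yaw -72.99 tilt [-0.0019  0.0015] F [ 0.8  1.  -1.2] w 51.6 gf 25.0
[ 212.9 -334.1   -1.4] len 396 twist 0.0
```

Call:
{"op": "play_rows", "data": {
  "steps": [
    [[212.9, -334.1, -1], 0],
    [[212.9, -334.1, -1], 0],
    [[212.9, -334.1, -1], 0],
    [[212.9, -334.1, -1], 0],
    [[212.9, -334.1, -1], 0],
    [[212.9, -334.1, -1], 0],
    [[212.9, -334.1, -1], 0],
    [[212.9, -334.1, -1], 0],
    [[212.9, -334.1, -1], 0],
    [[212.9, -334.1, -1], 0],
    [[212.9, -334.1, -1], 0],
    [[212.9, -334.1, -1], 0]
  ]
}}

```text
time: 23.38
tcp_pos: [533.1, 21.3, 330.6]
tcp_rot: [[0.956, 0.292, 0.0], [0.292, -0.956, 0.0], [0.0, -0.0, -1.0]]
force: [0.0, -0.6, -0.3]
gripper_width: 0.456
grasp_force: 0.0
```

```bash
python3 - <<'E'
from fit import *
ringfit('ring_54',np.array([533,21.8]),27,140.8,147.2,sel=lambda w:w[0]<522)
E
python3 g.py 533 21.9 286 -73
```

```text
scene ring_54 0.7 228 [495.1  -0.7] rms px 4.13
top ring_54 0.44 170 [528.2   5.7] rms px 2.42
t 23.57 tcp [533.1  21.7 330.5] yaw -73.0 tilt [0.     0.0001] F [-0.5 -0.8 -0.4] w 41.7 gf 0.0
[-0.1 -0.3 44.5] len 45 twist 0.0
```

Run:
```python
from fit import *
for n in('scene','top'):
    p=snap(n); save(p,n+'2.png')
    for r in robot.regions_of(p,'ring_54'):
        C=contour(r['mask']); w=np.array([at(p,u,4)[:2] for u in C]); e=cv2.fitEllipse(w.astype(np.float32)); print(n,round(r['p'],2),r['point'],np.round(e[0],1),np.round(e[1],1))
a=cv2.imread('pics/scene2.png')[130:330,130:400];b=cv2.imread('pics/top2.png')[120:320,140:410]
cv2.imwrite('pics/lost.png',np.vstack([np.hstack([cv2.resize(v,(400,296)) for v in(a,b)])]))
```

```text
scene 0.74 [196.1, 249.0] [564.3   5.7] [51.  58.2]
scene 0.57 [195.2, 250.7] [548.5  31.5] [ 6.  18.3]
scene 0.54 [207.2, 236.7] [567.3 -39.2] [37.8 60.2]
scene 0.39 [194.5, 255.6] [549.3  24.8] [194.2 223.7]
top 0.55 [178.9, 195.3] [514.7  36.3] [19.7 47.4]
top 0.54 [293.5, 225.7] [ 425.6 -279.2] [ 7.4 25. ]
top 0.49 [197.9, 193.0] [524.  -11.6] [28.7 45.6]
```

View pics/lost.png

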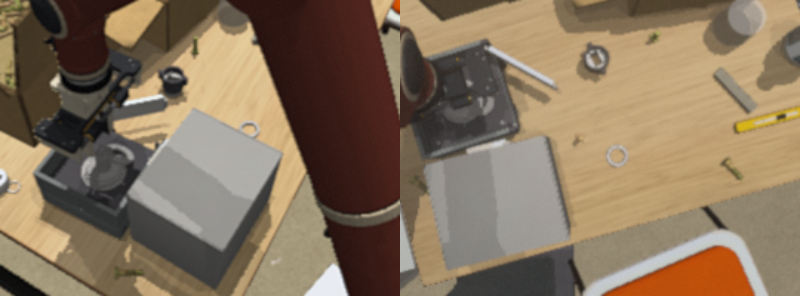

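Call:
{"op": "play_rows", "data": {
  "steps": [
    [[0, 0, -40], 0],
    [[0, 250, -40], 0],
    [[0, 250, -40], 0],
    [[0, 250, -40], 0],
    [[0, 250, -40], 0],
    [[0, 250, -40], 0],
    [[0, 250, -40], 0]
  ],
  "grip": 90
}}

```text
time: 24.65
tcp_pos: [606.2, -216.7, 370.0]
tcp_rot: [[0.956, 0.293, -0.001], [0.293, -0.956, 0.002], [-0.0, -0.002, -1.0]]
force: [0.2, 0.6, -0.2]
gripper_width: 0.968
grasp_force: 0.0
```

```bash
python3 pic.py fall 533 5 65 32;  python3 - <<'E'
from fit import *
for n in('scene','top'):
    p=snap(n)
    for r in robot.regions_of(p,'ring_54'):
        C=contour(r['mask']); print(n,round(r['p'],2),r['point'],C.min(0),C.max(0),r['mask'].sum())
E
```

```text
scene crop origin [172 207] scale 6.25
top crop origin [153 155] scale 6.25
scene 0.55 [298.0, 213.4] [290.625 210.625] [304.375 221.375] 67
scene 0.52 [196.4, 248.5] [187.625 235.625] [210.375 252.375] 197
scene 0.45 [210.5, 236.1] [201.625 226.625] [219.375 240.375] 177
top 0.79 [174.4, 190.4] [167.625 177.625] [185.375 199.375] 194
top 0.48 [192.5, 184.7] [182.625 177.625] [202.375 198.375] 262
top 0.43 [280.2, 226.9] [278.625 217.625] [292.375 232.375] 94
```

View pics/fall.png

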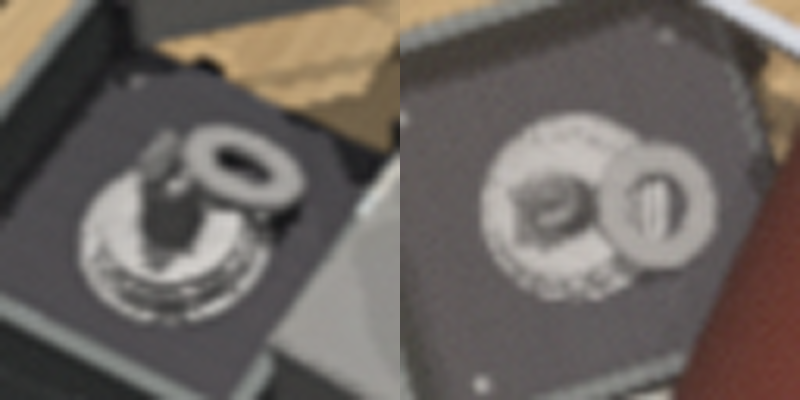

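Run:
```python
from fit import *
np.set_printoptions(precision=1,suppress=True)
S=snap('scene');T=snap('top')
def tri(us,ut):
    o1,d1=ray(S,us);o2,d2=ray(T,ut);d1/=np.linalg.norm(d1);d2/=np.linalg.norm(d2)
    t=np.linalg.lstsq(np.c_[d1,-d2],o2-o1,rcond=None)[0];a,b=o1+t[0]*d1,o2+t[1]*d2;return (a+b)/2,np.linalg.norm(a-b)
print('ring centre',tri((172+245/6.25,207+165/6.25),(153+255/6.25,155+205/6.25)))
print('bore?',tri((172+243/6.25,207+163/6.25),(153+258/6.25,155+205/6.25)))
xm=np.array([np.cos(np.radians(107)),np.sin(np.radians(107))]);ym=np.array([-xm[1],xm[0]])
for u in[(157.7,232),(239,214)]:
    q=at(T,u,158)[:2];print('drawer top edge',q,'machine',(q-[533,22])@xm,(q-[533,22])@ym)
sel=[(12,'x')]
# tilted-disc fit: unknown centre(3), tilt vec(2) using both masks' contours
from scipy.optimize import least_squares
def reg(p,pt):
    rs=robot.regions_of(p,'ring_54'); return min(rs,key=lambda r:np.linalg.norm(np.array(r['point'])-pt))
rs,rt=reg(S,(210.5,236)),reg(T,(193,186)); C=[contour(rs['mask']),contour(rt['mask'])]; print(rs['point'],rt['point'])
def sil3(p,v):
    n=np.array([v[3],v[4],np.sqrt(max(.01,1-v[3]**2-v[4]**2))]);a=np.cross(n,[0,1,0]);a/=np.linalg.norm(a);b=np.cross(n,a);t=np.linspace(0,2*np.pi,60)
    return cv2.convexHull(np.array([proj(p,v[:3]+h*n+27*(np.cos(s)*a+np.sin(s)*b)) for h in(-3.2,3.2) for s in t],np.float32))
f=lambda v:np.concatenate([[cv2.pointPolygonTest(sil3(p,v),tuple(map(float,u)),True) for u in c[::2]] for p,c in zip((S,T),C)])
for g in ([.1,-.3],[-.1,.3]):
    s=least_squares(f,[540,-17,68]+g,loss='soft_l1',f_scale=.5,diff_step=1e-3,x_scale=[1,1,1,.03,.03]);print(s.x[:3],s.x[3:].round(3),s.cost,'machine',(s.x[:2]-[533,22])@xm,(s.x[:2]-[533,22])@ym,'tilt m',s.x[3:]@xm,s.x[3:]@ym)
```

```text
ring centre (array([531.5, -18.7,  67.6]), np.float64(0.017505938347479474))
bore? (array([532.2, -19.4,  67.4]), np.float64(1.7802040192086284))
drawer top edge [420.6  50.5] machine 60.13427177270192 99.20272043412375
drawer top edge [ 460.3 -141.4] machine -135.04587370001425 117.31141251643695
[210.2, 232.5] [192.1, 184.8]
[532.  -17.6  67.6] [ 0.  -0.6] 15.70925934294581 machine -37.583172803494456 12.522354471807565 tilt m -0.5975996933151393 0.18049391952481028
[532.  -17.6  67.5] [-0.  -0.6] 15.687098674022767 machine -37.5822704856144 12.50824605627431 tilt m -0.597966047143939 0.18535106685324373
```

```bash
python3 g.py 549 -18.2 330 0 549 -18.2 247 0
```

```text
t 25.15 tcp [ 606.3 -216.9  370.6] yaw -72.96 tilt [0.0001 0.    ] F [ 0.6 -0.   0.5] w 90.2 gf 0.0
[   3.5 -206.8   40.6] len 211 twist -73.0
[   3.5 -206.8  123.6] len 241 twist -73.0
```

Call:
{"op": "play_rows", "data": {
  "steps": [
    [[3.5, -206.8, 40], -73],
    [[3.5, -206.8, 40], -73],
    [[3.5, -206.8, 40], -73],
    [[3.5, -206.8, 40], -73],
    [[3.5, -206.8, 40], -73],
    [[3.5, -206.8, 40], -73],
    [[3.5, -206.8, 40], -73],
    [[3.5, -206.8, 40], -73],
    [[3.5, -206.8, 40], -73],
    [[3.5, -206.8, 40], -73]
  ],
  "grip": 93
}}

```text
time: 26.4
tcp_pos: [549.2, -18.5, 330.5]
tcp_rot: [[0.001, 1.0, 0.0], [1.0, -0.001, -0.0], [-0.0, 0.0, -1.0]]
force: [-1.2, -0.8, 0.5]
gripper_width: 1.001
grasp_force: 0.0
```

```bash
python3 g.py 549 -18.2 247 0;python3 pic.py over 540 -10 80 36
```

```text
t 26.4 tcp [549.2 -18.5 330.5] yaw -0.05 tilt [ 0.0002 -0.0002] F [-1.2 -0.8  0.5] w 93.1 gf 0.0
[ 0.3 -0.2 83.5] len 84 twist -0.1
scene crop origin [170 195] scale 5.555555555555555
top crop origin [154 148] scale 5.555555555555555
```

View pics/over.png

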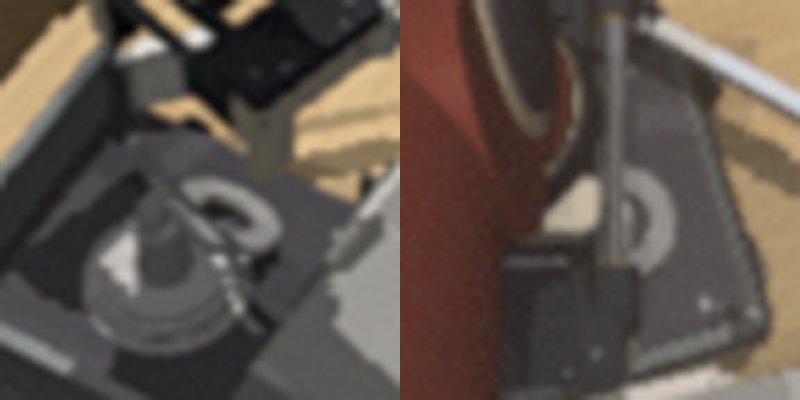

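Call:
{"op": "play_rows", "data": {
  "steps": [
    [[0, 0, 30], 0],
    [[0, 0, 55], 0],
    [[0, 0, 75], 0],
    [[0, 0, 83.5], 0],
    [[0, 0, 83.5], 0],
    [[0, 0, 83.5], 0]
  ]
}}

```text
time: 27.25
tcp_pos: [549.5, -18.5, 247.8]
tcp_rot: [[-0.0, 1.0, 0.002], [1.0, 0.0, 0.0], [0.0, 0.002, -1.0]]
force: [-0.0, -0.3, -0.2]
gripper_width: 0.997
grasp_force: 0.0
```

Call:
{"op": "play_rows", "data": {
  "steps": [
    [[0, 0, 0], 0],
    [[0, 0, 0], 0],
    [[0, 0, 0], 0],
    [[0, 0, 0], 0],
    [[0, 0, 0], 0],
    [[0, 0, 0], 0],
    [[0, 0, 0], 0]
  ],
  "grip": 46,
  "force": 15
}}

```text
time: 28.12
tcp_pos: [549.2, -18.7, 247.0]
tcp_rot: [[-0.0, 1.0, 0.0], [1.0, 0.0, -0.0], [-0.0, 0.0, -1.0]]
force: [-1.0, -0.5, 1.1]
gripper_width: 0.574
grasp_force: 15.0
```

Call:
{"op": "play_rows", "data": {
  "steps": [
    [[0, 0, 0], 0],
    [[0, 0, 0], 0],
    [[0, 0, 0], 0],
    [[0, 0, -10], 0],
    [[0, 0, -25], 0],
    [[0, 0, -50], 0],
    [[0, 0, -80], 0],
    [[0, 0, -90], 0],
    [[0, 0, -90], 0]
  ],
  "grip": 44,
  "force": 45
}}

```text
time: 29.25
tcp_pos: [549.1, -18.5, 337.7]
tcp_rot: [[-0.0, 1.0, 0.002], [1.0, 0.0, 0.0], [0.0, 0.002, -1.0]]
force: [-0.2, -0.1, -1.4]
gripper_width: 0.556
grasp_force: 47.7
```

```bash
python3 g.py 505 -335 330 0 505 -335 200 0; python3 pic.py held 549 -18 150 36
```

```text
t 29.25 tcp [549.1 -18.5 337.7] yaw 0.01 tilt [0.0017 0.    ] F [-0.2 -0.1 -1.4] w 51.7 gf 47.7
[-316.5  -44.2    7.6] len 320 twist 0.0
[-316.5  -44.4  137.6] len 348 twist 0.0
scene crop origin [168 176] scale 5.555555555555555
top crop origin [151 142] scale 5.555555555555555
```

View pics/held.png

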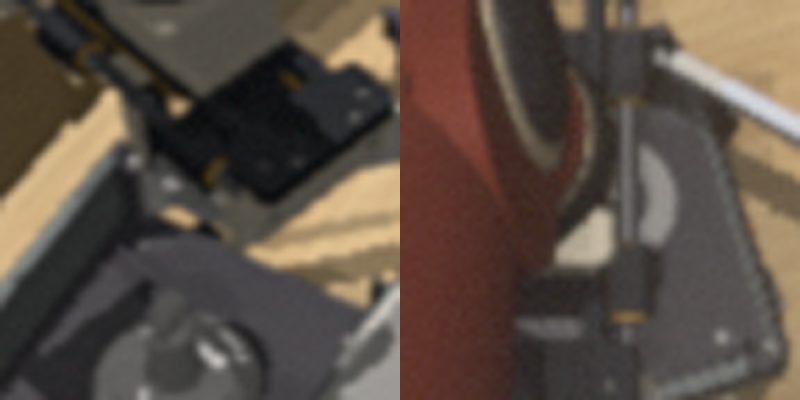

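Call:
{"op": "play_rows", "data": {
  "steps": [
    [[-35, -5, 5], 0],
    [[-75, -11, 7], 0],
    [[-120, -17, 7], 0],
    [[-165, -23, 7], 0],
    [[-210, -29, 7], 0],
    [[-255, -36, 7], 0],
    [[-290, -41, 7], 0],
    [[-310, -44, 7], 0],
    [[-316, -44, 7], 0],
    [[-316, -44, 7], 0],
    [[-316, -44, 7], 0],
    [[-316, -44, 7], 0]
  ]
}}

```text
time: 30.85
tcp_pos: [505.7, -333.2, 330.1]
tcp_rot: [[-0.002, 1.0, 0.0], [1.0, 0.002, 0.001], [0.001, 0.0, -1.0]]
force: [0.3, 0.4, -1.4]
gripper_width: 0.559
grasp_force: 47.7
```

Call:
{"op": "play_rows", "data": {
  "steps": [
    [[0, 0, 40], 0],
    [[0, 0, 80], 0],
    [[0, 0, 110], 0],
    [[0, 0, 125], 0],
    [[0, 0, 132], 0],
    [[0, 0, 132], 0],
    [[0, 0, 132], 0]
  ]
}}

```text
time: 31.72
tcp_pos: [505.6, -334.8, 199.1]
tcp_rot: [[-0.0, 1.0, 0.002], [1.0, 0.0, -0.001], [-0.001, 0.002, -1.0]]
force: [-0.5, 0.4, -2.1]
gripper_width: 0.564
grasp_force: 47.4
```

Call:
{"op": "play_rows", "data": {
  "steps": [
    [[0, 0, 4], 0],
    [[0, 0, 7], 0],
    [[0, 0, 10], 0],
    [[0, 0, 10], 0]
  ],
  "force": 15
}}

```text
time: 32.22
tcp_pos: [505.4, -334.5, 187.8]
tcp_rot: [[-0.0, 1.0, 0.0], [1.0, 0.0, 0.0], [0.0, 0.0, -1.0]]
force: [1.3, 0.1, 1.1]
gripper_width: 0.57
grasp_force: 14.9
```

Call:
{"op": "play_rows", "data": {
  "steps": [
    [[0, 0, 0], 0],
    [[0, 0, 0], 0],
    [[0, 0, 0], 0],
    [[0, 0, -60], 0],
    [[0, -200, -120], 0],
    [[0, -200, -120], 0],
    [[0, -200, -120], 0],
    [[0, -200, -120], 0],
    [[0, -200, -120], 0]
  ],
  "grip": 85
}}

```text
time: 33.35
tcp_pos: [303.8, -335.0, 308.6]
tcp_rot: [[0.003, 1.0, -0.0], [1.0, -0.003, -0.001], [-0.001, -0.0, -1.0]]
force: [0.7, -0.2, -0.6]
gripper_width: 0.91
grasp_force: 0.0
```

```bash
python3 - <<'E'
from fit import *
for n in('scene','top'):
    p=snap(n)
    for r in robot.regions_of(p,'ring_54'):
        C=contour(r['mask']); w=np.array([at(p,u,4)[:2] for u in C]); e=cv2.fitEllipse(w.astype(np.float32)); print(n,round(r['p'],2),np.round(e[0],1),np.round(e[1],1))
ringfit('ring_54',np.array([505.,-335]),27,0,6.4)
E
python3 g.py 505 -335 300 -73;python3 pic.py tab 480 -320 0 50
```

```text
scene 0.65 [ 504.6 -338.5] [49.  49.7]
scene 0.59 [ 431.1 -265.3] [37.8 41. ]
scene 0.53 [565.4   0.8] [62.2 63.3]
scene 0.5 [562.6   4.1] [63.6 66. ]
top 0.68 [537.4  34.9] [54.3 57.4]
top 0.52 [ 503.4 -339.6] [47.7 50.5]
top 0.41 [ 427.4 -260.7] [37.1 42.6]
scene ring_54 0.62 206 [ 507.5 -340.7] rms px 1.22
top ring_54 0.58 264 [ 504.1 -339.7] rms px 0.96
t 33.75 tcp [ 306.1 -334.4  307.6] yaw 0.1 tilt [0.0001 0.0006] F [ 1.8  0.5 -0.7] w 85.4 gf 0.0
[ -1.  198.9   7.6] len 199 twist 73.1
scene crop origin [247 148] scale 4.0
top crop origin [255 157] scale 4.0
```

View pics/tab.png

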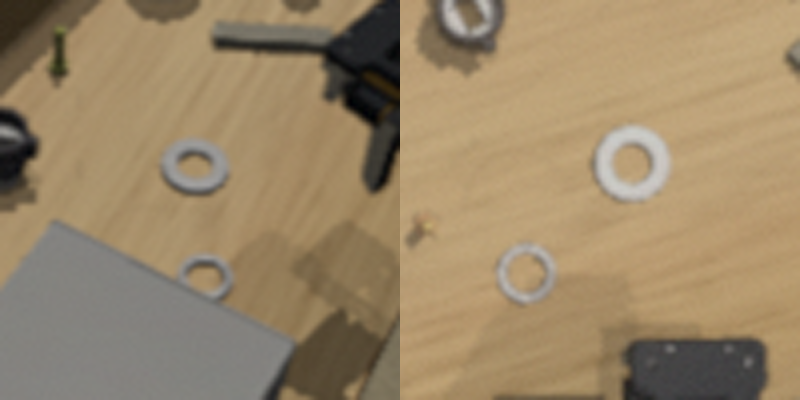

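Call:
{"op": "play_rows", "data": {
  "steps": [
    [[-5.6, 199.7, 47], 73],
    [[-5.6, 199.7, 47], 73],
    [[-5.6, 199.7, 47], 73],
    [[-5.6, 199.7, 47], 73],
    [[-5.6, 199.7, 47], 73],
    [[-5.6, 199.7, 47], 73],
    [[-5.6, 199.7, 47], 73],
    [[-5.6, 199.7, 47], 73],
    [[-5.6, 199.7, 47], 73],
    [[-5.6, 199.7, 47], 73]
  ],
  "grip": 82
}}

```text
time: 35.1
tcp_pos: [504.8, -340.2, 260.9]
tcp_rot: [[0.956, 0.294, 0.0], [0.294, -0.956, 0.0], [0.0, -0.0, -1.0]]
force: [-0.2, -0.4, -0.3]
gripper_width: 0.884
grasp_force: 0.0
```

```bash
python3 g.py 505.6 -340 187.5 -73
```

```text
t 35.1 tcp [ 504.8 -340.2  260.9] yaw -72.93 tilt [0.     0.0003] F [-0.2 -0.4 -0.3] w 82.2 gf 0.0
[ 0.8  0.1 73.4] len 73 twist 0.1
```

Call:
{"op": "play_rows", "data": {
  "steps": [
    [[0.7, 0, 40], 0],
    [[0.7, 0, 62], 0],
    [[0.7, 0, 72], 0],
    [[0.7, 0, 73], 0],
    [[0.7, 0, 73], 0]
  ]
}}

```text
time: 35.72
tcp_pos: [505.9, -340.3, 188.9]
tcp_rot: [[0.956, 0.293, 0.002], [0.293, -0.956, -0.001], [0.001, 0.001, -1.0]]
force: [1.4, 0.5, -0.0]
gripper_width: 0.882
grasp_force: 0.0
```

Call:
{"op": "play_rows", "data": {
  "steps": [
    [[0, 0, 0], 0],
    [[0, 0, 0], 0],
    [[0, 0, 0], 0],
    [[0, 0, 0], 0],
    [[0, 0, 0], 0],
    [[0, 0, 0], 0],
    [[0, 0, 0], 0]
  ],
  "grip": 42,
  "force": 40
}}

```text
time: 36.6
tcp_pos: [505.7, -340.0, 188.2]
tcp_rot: [[0.956, 0.293, 0.0], [0.293, -0.956, -0.0], [0.0, 0.0, -1.0]]
force: [0.7, -0.1, 3.6]
gripper_width: 0.558
grasp_force: 40.0
```

Call:
{"op": "play_rows", "data": {
  "steps": [
    [[0, 0, -30], 0],
    [[0, 0, -70], 0],
    [[0, 0, -110], 0],
    [[0, 0, -140], 0],
    [[0, 0, -145], 0],
    [[0, 0, -145], 0],
    [[0, 0, -145], 0]
  ]
}}

```text
time: 37.48
tcp_pos: [505.2, -339.6, 331.0]
tcp_rot: [[0.956, 0.293, -0.003], [0.293, -0.956, 0.002], [-0.002, -0.003, -1.0]]
force: [-0.6, -0.6, -1.6]
gripper_width: 0.562
grasp_force: 40.0
```

```bash
python3 g.py 533 21.9 330 -73
```

```text
t 37.48 tcp [ 505.2 -339.6  331. ] yaw -72.99 tilt [-0.0032  0.0022] F [-0.6 -0.6 -1.6] w 52.2 gf 40.0
[ 132.4 -337.5    1.7] len 363 twist 0.0
```

Call:
{"op": "play_rows", "data": {
  "steps": [
    [[8, -20, 0], 0],
    [[22, -55, 0], 0],
    [[37, -95, 0], 0],
    [[53, -135, 0], 0],
    [[69, -175, 0], 0],
    [[84, -215, 0], 0],
    [[100, -255, 0], 0],
    [[114, -290, 0], 0],
    [[125, -318, 0], 0],
    [[130, -332, 0], 0],
    [[132, -337.8, 0], 0],
    [[132, -337.8, 0], 0]
  ]
}}

```text
time: 38.98
tcp_pos: [532.8, 21.2, 332.9]
tcp_rot: [[0.956, 0.292, -0.0], [0.292, -0.956, -0.001], [-0.001, 0.0, -1.0]]
force: [1.3, -0.4, -0.6]
gripper_width: 0.56
grasp_force: 40.0
```

```bash
python3 - <<'E'
from fit import *
ringfit('ring_54',np.array([533,21.8]),27,142,148.4,sel=lambda w:w[0]<522)
E
python3 g.py 533 21.9 286 -73
```

```text
scene ring_54 0.51 109 [537.   20.9] rms px 1.48
top ring_54 0.42 87 [534.9  19.7] rms px 1.4
t 39.17 tcp [533.   20.4 333. ] yaw -73.12 tilt [ 0.     -0.0006] F [-0.7 -0.3 -1.1] w 52.4 gf 40.0
[ 0.5 -1.5 47. ] len 47 twist -0.1
```

Call:
{"op": "play_rows", "data": {
  "steps": [
    [[-0.7, -0.3, 12], 0],
    [[-0.7, -0.3, 24], 0],
    [[-0.7, -0.3, 32], 0],
    [[-0.7, -0.3, 40], 0],
    [[-0.7, -0.3, 48], 0],
    [[-0.7, -0.3, 48], 0]
  ]
}}

```text
time: 39.92
tcp_pos: [532.4, 21.7, 284.4]
tcp_rot: [[0.956, 0.293, 0.0], [0.293, -0.956, -0.0], [-0.0, 0.0, -1.0]]
force: [0.6, -0.5, -1.4]
gripper_width: 0.566
grasp_force: 40.0
```

Call:
{"op": "play_rows", "data": {
  "steps": [
    [[0, 0, 10], 0],
    [[0, 0, 18], 0],
    [[0, 0, 23], 0],
    [[0, 0, 23], 0]
  ]
}}

```text
time: 40.42
tcp_pos: [532.4, 21.7, 261.6]
tcp_rot: [[0.956, 0.292, 0.0], [0.292, -0.956, -0.0], [-0.0, 0.0, -1.0]]
force: [1.4, -0.9, -1.5]
gripper_width: 0.558
grasp_force: 40.0
```

Call:
{"op": "play_rows", "data": {
  "steps": [
    [[0, 0, 0], 0],
    [[0, 0, 0], 0],
    [[0, 0, 0], 0],
    [[0, 0, 0], 0]
  ],
  "grip": 76
}}

```text
time: 40.92
tcp_pos: [532.1, 21.9, 262.1]
tcp_rot: [[0.956, 0.293, -0.0], [0.293, -0.956, 0.0], [-0.0, -0.0, -1.0]]
force: [-0.1, 0.9, -0.6]
gripper_width: 0.815
grasp_force: 0.0
```

Call:
{"op": "play_rows", "data": {
  "steps": [
    [[0, 0, -50], 0],
    [[0, 0, -98], 0],
    [[0, 0, -98], 0],
    [[0, 0, -98], 0],
    [[0, 0, -98], 0]
  ]
}}

```text
time: 41.55
tcp_pos: [531.7, 21.8, 358.6]
tcp_rot: [[0.956, 0.293, -0.003], [0.293, -0.956, -0.0], [-0.003, -0.001, -1.0]]
force: [-0.4, 0.0, 0.3]
gripper_width: 0.82
grasp_force: 0.0
```

```bash
python3 - <<'E'
from fit import *
for n in('scene','top','scene','top'):
    p=snap(n)
    for r in robot.regions_of(p,'ring_42'):
        C=contour(r['mask']); w=np.array([at(p,u,4)[:2] for u in C]); e=cv2.fitEllipse(w.astype(np.float32)); print(n,round(r['p'],2),np.round(e[0],1),np.round(e[1],1))
E
python3 g.py 430 -263 330 -73
```

```text
scene 0.5 [539.7   2.8] [ 7.  24.5]
scene 0.48 [570.3   0.6] [47.7 52.9]
top 0.61 [ 429.2 -264.6] [38.8 40.4]
top 0.45 [511.3  20.2] [2.6 2.6]
scene 0.59 [556.   34.5] [ 7.9 32.2]
scene 0.56 [569.6  -0.7] [55.3 56.3]
scene 0.42 [ 431.4 -264.5] [35.9 41.4]
top 0.69 [519.3  36.6] [21.1 46.1]
top 0.55 [ 428.8 -263. ] [41.9 43.4]
t 41.95 tcp [532.2  21.8 359.7] yaw -72.99 tilt [-0.0004 -0.    ] F [0.6 0.6 0.5] w 75.9 gf 0.0
[-181.1  242.4   29.8] len 304 twist 0.0
```

Call:
{"op": "play_rows", "data": {
  "steps": [
    [[-181.4, 243.4, 30], 0],
    [[-181.4, 243.4, 30], 0],
    [[-181.4, 243.4, 30], 0],
    [[-181.4, 243.4, 30], 0],
    [[-181.4, 243.4, 30], 0],
    [[-181.4, 243.4, 30], 0],
    [[-181.4, 243.4, 100], 0],
    [[-181.4, 243.4, 100], 0],
    [[-181.4, 243.4, 100], 0],
    [[-181.4, 243.4, 100], 0]
  ],
  "grip": 62
}}

```text
time: 43.2
tcp_pos: [430.8, -264.0, 261.7]
tcp_rot: [[0.956, 0.293, 0.003], [0.293, -0.956, -0.002], [0.003, 0.002, -1.0]]
force: [0.4, -0.2, 0.1]
gripper_width: 0.67
grasp_force: 0.0
```

```bash
python3 g.py 430 -264 187.5 -73
```

```text
t 43.2 tcp [ 430.8 -264.   261.7] yaw -72.94 tilt [ 0.0032 -0.0016] F [ 0.4 -0.2  0.1] w 62.3 gf 0.0
[-1.  -0.4 74.2] len 74 twist 0.1
```

Call:
{"op": "play_rows", "data": {
  "steps": [
    [[-0.5, 0, 40], 0],
    [[-0.5, 0, 60], 0],
    [[-0.5, 0, 70], 0],
    [[-0.5, 0, 72.5], 0],
    [[-0.5, 0, 72.5], 0]
  ]
}}

```text
time: 43.82
tcp_pos: [429.9, -264.3, 188.3]
tcp_rot: [[0.956, 0.293, 0.002], [0.293, -0.956, -0.001], [0.001, 0.001, -1.0]]
force: [0.7, -0.1, -0.3]
gripper_width: 0.663
grasp_force: 0.0
```

Call:
{"op": "play_rows", "data": {
  "steps": [
    [[0, 0, 0], 0],
    [[0, 0, 0], 0],
    [[0, 0, 0], 0],
    [[0, 0, 0], 0],
    [[0, 0, 0], 0],
    [[0, 0, 0], 0],
    [[0, 0, 0], 0]
  ],
  "grip": 30,
  "force": 35
}}

```text
time: 44.7
tcp_pos: [429.6, -264.3, 187.8]
tcp_rot: [[0.956, 0.293, 0.001], [0.293, -0.956, -0.0], [0.0, 0.0, -1.0]]
force: [-0.3, -0.3, 6.3]
gripper_width: 0.433
grasp_force: 35.0
```

Call:
{"op": "play_rows", "data": {
  "steps": [
    [[0, 0, -30], 0],
    [[0, 0, -70], 0],
    [[0, 0, -110], 0],
    [[0, 0, -140], 0],
    [[0, 0, -145], 0],
    [[0, 0, -145], 0],
    [[0, 0, -145], 0]
  ]
}}

```text
time: 45.58
tcp_pos: [429.1, -263.9, 330.9]
tcp_rot: [[0.956, 0.293, -0.003], [0.293, -0.956, 0.002], [-0.002, -0.002, -1.0]]
force: [0.0, -0.4, -0.1]
gripper_width: 0.428
grasp_force: 35.0
```

```bash
python3 g.py 532.6 21.9 332 -73
```

```text
t 45.58 tcp [ 429.1 -263.9  330.9] yaw -72.98 tilt [-0.0029  0.0017] F [ 0.  -0.4 -0.1] w 39.8 gf 35.0
[ 182.6 -243.    -0.9] len 304 twist 0.0
```

Call:
{"op": "play_rows", "data": {
  "steps": [
    [[15, -20, 0], 0],
    [[38, -50, 0], 0],
    [[62, -82, 0], 0],
    [[87, -116, 0], 0],
    [[112, -149, 0], 0],
    [[135, -180, 0], 0],
    [[156, -208, 0], 0],
    [[171, -228, 0], 0],
    [[179, -238, 0], 0],
    [[182, -242.8, 0], 0],
    [[182, -242.8, 0], 0],
    [[182, -242.8, 0], 0]
  ]
}}

```text
time: 47.08
tcp_pos: [532.2, 20.5, 332.4]
tcp_rot: [[0.957, 0.292, -0.0], [0.292, -0.957, -0.0], [-0.001, 0.0, -1.0]]
force: [-0.0, 0.6, -0.4]
gripper_width: 0.432
grasp_force: 35.0
```

```bash
python3 - <<'E'
from fit import *
ringfit('ring_42',np.array([533,21.8]),21,144,150.4,sel=lambda w:w[0]<522)
E
python3 g.py 532.5 21.9 286 -73
```

```text
t 47.27 tcp [532.4  20.7 332.6] yaw -73.04 tilt [ 0.0001 -0.0001] F [ 0.7 -0.4  0.2] w 40.0 gf 35.0
[ 0.5 -1.1 46.6] len 47 twist -0.0
```

Grip still holds; descend.

Call:
{"op": "play_rows", "data": {
  "steps": [
    [[0, -0.5, 12], 0],
    [[0, -0.5, 24], 0],
    [[0, -0.5, 32], 0],
    [[0, -0.5, 40], 0],
    [[0, -0.5, 48], 0],
    [[0, -0.5, 48], 0]
  ]
}}

```text
time: 48.02
tcp_pos: [532.4, 21.7, 283.9]
tcp_rot: [[0.956, 0.293, -0.001], [0.293, -0.956, -0.0], [-0.001, -0.0, -1.0]]
force: [-0.6, -0.2, -0.7]
gripper_width: 0.436
grasp_force: 35.0
```

Call:
{"op": "play_rows", "data": {
  "steps": [
    [[0, 0, 8], 0],
    [[0, 0, 14], 0],
    [[0, 0, 17], 0],
    [[0, 0, 17], 0]
  ]
}}

```text
time: 48.52
tcp_pos: [532.3, 21.7, 267.2]
tcp_rot: [[0.956, 0.292, -0.0], [0.292, -0.956, -0.0], [-0.0, -0.0, -1.0]]
force: [0.1, -1.1, -0.1]
gripper_width: 0.434
grasp_force: 35.0
```

Call:
{"op": "play_rows", "data": {
  "steps": [
    [[0, 0, 0], 0],
    [[0, 0, 0], 0],
    [[0, 0, 0], 0],
    [[0, 0, 0], 0]
  ],
  "grip": 64
}}

```text
time: 49.02
tcp_pos: [532.3, 21.8, 267.6]
tcp_rot: [[0.956, 0.293, 0.0], [0.293, -0.956, 0.0], [0.0, -0.0, -1.0]]
force: [-0.7, -0.3, -1.0]
gripper_width: 0.685
grasp_force: 0.0
```

Call:
{"op": "play_rows", "data": {
  "steps": [
    [[0, 0, -50], 0],
    [[0, 0, -110], 0],
    [[0, 200, -110], 0],
    [[0, 200, -110], 0],
    [[0, 200, -110], 0],
    [[0, 200, -110], 0],
    [[0, 200, -110], 0],
    [[0, 200, -110], 0]
  ],
  "grip": 90
}}

```text
time: 50.02
tcp_pos: [590.9, -167.0, 377.3]
tcp_rot: [[0.955, 0.296, -0.001], [0.296, -0.955, 0.002], [0.0, -0.002, -1.0]]
force: [-0.5, 0.2, 0.8]
gripper_width: 0.972
grasp_force: 0.0
```

```bash
python3 pic.py stk 533 22 80 30; python3 g.py 605 -224 330 -73
python3 - <<'E'
from h import *
for n,z in (('scene',0),('top',0)):
    p=snap(n)
    for k,z in(('clamp_cap',0),('cap_slot',40),('cap_top',54)):
        for r in robot.tip_of(p,k)[:1]: print(n,k,round(r['p'],2),at(p,r['point'],z).round(1))
    for r in robot.regions_of(p,'clamp_cap')[:1]: 
        ys,xs=np.nonzero(r['mask']); print(n,'mask',xs.mean(),ys.mean(),at(p,(xs.mean(),ys.mean()),40).round(1))
    cv2.imwrite('pics/cap_%s.png'%n,p['color'][:,:,::-1])
E
```

```text
scene crop origin [169 210] scale 6.666666666666667
top crop origin [147 157] scale 6.666666666666667
t 50.12 tcp [ 591.  -167.1  377.5] yaw -72.78 tilt [-0.0002  0.0016] F [-0.6  0.1 -0. ] w 90.0 gf 0.0
[-3.5 58.6 47.4] len 75 twist 0.2
scene clamp_cap 0.59 [ 617.4 -231.9    0. ]
scene cap_slot 0.73 [542.5  11.9  40. ]
scene cap_top 0.58 [ 619.1 -224.4   54. ]
scene mask 246.09420289855072 184.19202898550725 [ 605.7 -221.1   40. ]
top clamp_cap 0.7 [ 605.8 -217.1    0. ]
top cap_slot 0.56 [ 602.3 -224.    40. ]
top cap_top 0.43 [ 607.3 -234.2   54. ]
top mask 161.94903846153846 178.96201923076924 [559.   72.5  40. ]
```

View pics/stk.png

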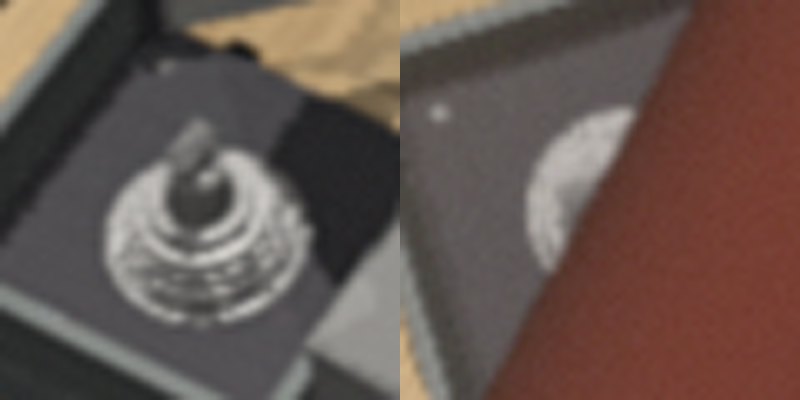

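Call:
{"op": "play_rows", "data": {
  "steps": [
    [[0, -200, 0], 0],
    [[0, -200, 0], 0],
    [[0, -200, 0], 0],
    [[0, -200, 0], 0],
    [[0, -200, 0], 0],
    [[0, -200, 0], 0]
  ]
}}

```text
time: 51.38
tcp_pos: [532.8, 19.5, 377.6]
tcp_rot: [[0.957, 0.289, 0.001], [0.289, -0.957, -0.002], [0.0, 0.002, -1.0]]
force: [-0.2, -0.4, -0.3]
gripper_width: 0.971
grasp_force: 0.0
```

```bash
cat > capfit.py <<'E'
from h import *
from scipy.optimize import minimize
t=np.linspace(0,2*np.pi,40)
def model(p,v,up=4):
    x,y,a=v; c,s=np.cos(a),np.sin(a); M=np.zeros((384*up//2,512*up//2),np.uint8)  # left-upper half only
    def hull(pts):
        q=np.array([proj(p,(x+c*X-s*Y,y+s*X+c*Y,Z)) for X,Y,Z in pts])
        cv2.fillConvexPoly(M,np.round(cv2.convexHull(((q-OFF+.5)*up-.5).astype(np.float32))*16).astype(np.int32),1,shift=4)
    hull([(23*np.cos(k),23*np.sin(k),z) for z in(16,54) for k in t]); hull([(18.5*np.cos(k),18.5*np.sin(k),z) for z in(0,16) for k in t])
    hull([(X,Y,Z) for X in(-31.5,31.5) for Y in(-4.5,4.5) for Z in(31,53)]); return M
ps=[]
for n in('scene','top'):
    p=snap(n); r=[r for r in robot.regions_of(p,'clamp_cap') if np.linalg.norm(at(p,r['point'],30)[:2]-[605,-225])<40]
    if r: ps.append((p,r[0]['mask'])); print(n,r[0]['p'],r[0]['mask'].sum())
def cost(v,sel):
    global OFF; c=0
    for p,m in sel:
        OFF=np.round(proj(p,(605,-225,30)))-[64,48]; o=OFF.astype(int)
        A=model(p,v)>0; B=cv2.resize(m[o[1]:o[1]+96*2,o[0]:o[0]+128*2].astype(np.uint8),None,fx=4,fy=4,interpolation=0)[:A.shape[0],:A.shape[1]]>0
        A=A[:B.shape[0],:B.shape[1]]; c+=1-(A&B).sum()/(A|B).sum()
    return c
for sel in (ps,ps[:1],ps[1:]):
    if not sel: continue
    best=min((minimize(cost,(605,-224,np.radians(a)),(sel,),method='Nelder-Mead',options=dict(initial_simplex=[[605,-224,np.radians(a)],[610,-224,np.radians(a)],[605,-219,np.radians(a)],[605,-224,np.radians(a+12)]])) for a in(15,30)),key=lambda s:s.fun)
    print(len(sel),best.x[:2].round(1),np.degrees(best.x[2]).round(1),round(best.fun,3))
E
python3 capfit.py; python3 g.py 605 -224 330 -64
```

```text
scene 0.83 291
top 0.74 261
2 [ 609.9 -226.4] 26.1 0.378
1 [ 613.1 -225.8] 21.0 0.097
1 [ 607.2 -227.2] 27.4 0.196
t 51.58 tcp [532.6  20.1 377.4] yaw -73.16 tilt [ 0.0001 -0.0006] F [-0.6 -0.5 -0.6] w 89.6 gf 0.0
[ -1.5 254.6  47.6] len 259 twist -9.2
```

```bash
python3 g.py 610 -226.5 300 -64
```

```text
t 51.58 tcp [532.6  20.1 377.4] yaw -73.16 tilt [ 0.0001 -0.0006] F [-0.6 -0.5 -0.6] w 89.6 gf 0.0
[  2.6 258.4  77.6] len 270 twist -9.2
```

Call:
{"op": "play_rows", "data": {
  "steps": [
    [[2.6, 259, 77], -9],
    [[2.6, 259, 77], -9],
    [[2.6, 259, 77], -9],
    [[2.6, 259, 77], -9],
    [[2.6, 259, 77], -9],
    [[2.6, 259, 77], -9],
    [[2.6, 259, 77], -9],
    [[2.6, 259, 77], -9],
    [[2.6, 259, 77], -9]
  ]
}}

```text
time: 52.7
tcp_pos: [610.8, -223.6, 301.2]
tcp_rot: [[0.898, 0.441, 0.001], [0.441, -0.898, 0.001], [0.001, -0.0, -1.0]]
force: [-0.4, -0.3, 1.0]
gripper_width: 0.965
grasp_force: 0.0
```

```bash
python3 g.py 610 -226.5 205 -64
```

```text
t 52.7 tcp [ 610.8 -223.6  301.2] yaw -63.86 tilt [0.0009 0.0005] F [-0.4 -0.3  1. ] w 89.8 gf 0.0
[-2.1  2.2 96.2] len 96 twist 0.1
```

Call:
{"op": "play_rows", "data": {
  "steps": [
    [[-1.5, 1.5, 40], 0],
    [[-1.5, 1.5, 75], 0],
    [[-1.5, 1.5, 90], 0],
    [[-1.5, 1.5, 96], 0],
    [[-1.5, 1.5, 96], 0],
    [[-1.5, 1.5, 96], 0]
  ]
}}

```text
time: 53.45
tcp_pos: [610.5, -227.4, 205.8]
tcp_rot: [[0.899, 0.439, 0.002], [0.439, -0.899, -0.001], [0.002, 0.002, -1.0]]
force: [0.1, 0.4, 0.3]
gripper_width: 0.966
grasp_force: 0.0
```

```bash
python3 g.py 610 -226.5 205 -64
```

```text
t 53.45 tcp [ 610.5 -227.4  205.8] yaw -63.99 tilt [ 0.0025 -0.0008] F [0.1 0.4 0.3] w 89.9 gf 0.0
[-0.  -1.   0.8] len 1 twist 0.0
```

Call:
{"op": "play_rows", "data": {
  "steps": [
    [[0, 0, 0], 0],
    [[0, 0, 0], 0],
    [[0, 0, 0], 0],
    [[0, 0, 0], 0],
    [[0, 0, 0], 0],
    [[0, 0, 0], 0],
    [[0, 0, 0], 0],
    [[0, 0, 0], 0]
  ],
  "grip": 35,
  "force": 40
}}

```text
time: 54.45
tcp_pos: [609.9, -227.1, 204.4]
tcp_rot: [[0.899, 0.439, -0.0], [0.439, -0.899, 0.0], [-0.0, -0.0, -1.0]]
force: [-1.6, 0.8, 0.6]
gripper_width: 0.496
grasp_force: 40.0
```

```bash
sed 's/\[605,-225\])<40/[605,-225])<40/' capfit.py > /dev/null; python3 g.py 610 -226.5 342 -64; python3 capfit.py
```

```text
t 54.45 tcp [ 609.9 -227.1  204.4] yaw -63.98 tilt [-0.0002  0.0002] F [-1.6  0.8  0.6] w 46.1 gf 40.0
[   0.4   -0.5 -137.6] len 138 twist 0.0
```

Call:
{"op": "play_rows", "data": {
  "steps": [
    [[0, 0, -30], 0],
    [[0, 0, -70], 0],
    [[0, 0, -110], 0],
    [[0, 0, -138], 0],
    [[0, 0, -143], 0],
    [[0, 0, -143], 0],
    [[0, 0, -143], 0]
  ]
}}

```text
time: 55.52
tcp_pos: [609.4, -227.0, 345.4]
tcp_rot: [[0.899, 0.439, -0.004], [0.439, -0.899, 0.001], [-0.003, -0.003, -1.0]]
force: [0.5, 0.4, -1.1]
gripper_width: 0.496
grasp_force: 40.0
```

```bash
python3 g.py 532.7 21.9 347 17
```

```text
t 55.52 tcp [ 609.4 -227.   345.4] yaw -63.98 tilt [-0.0036  0.0013] F [ 0.5  0.4 -1.1] w 46.1 gf 40.0
[  40.2 -257.3   -1. ] len 260 twist -81.0
```

Call:
{"op": "play_rows", "data": {
  "steps": [
    [[3, -20, 0], -8],
    [[8, -50, 0], -18],
    [[13, -85, 0], -28],
    [[19, -120, 0], -38],
    [[24, -155, 0], -48],
    [[30, -190, 0], -57],
    [[34, -220, 0], -66],
    [[38, -242, 0], -74],
    [[39.5, -253, 0], -79],
    [[39.8, -257, 0], -81],
    [[39.8, -257, 0], -81],
    [[39.8, -257, 0], -81]
  ]
}}

```text
time: 57.02
tcp_pos: [533.1, 20.4, 347.2]
tcp_rot: [[-0.291, 0.957, -0.0], [0.957, 0.291, -0.0], [-0.0, -0.0, -1.0]]
force: [-0.1, -0.4, -1.8]
gripper_width: 0.494
grasp_force: 40.0
```

```bash
cat > capheld.py <<'E'
# fit held cap silhouette: capheld.py x y zorigin yawdeg ; only lower part visible -> print tip detections relative to a plain projection
from h import *
import sys
x,y,z,a=map(float,sys.argv[1:])
for n in('scene','top'):
    p=snap(n)
    for k,dz in(('clamp_cap',0),('cap_slot',40),('cap_top',54)):
        for r in robot.tip_of(p,k)[:1]: print(n,k,round(r['p'],2),at(p,r['point'],z+dz).round(1))
    for r in robot.regions_of(p,'clamp_cap'):
        ys,xs=np.nonzero(r['mask']); q=at(p,(xs.mean(),ys.mean()),z+30)
        if np.linalg.norm(q[:2]-[x,y])<60: print(n,'mask',round(r['p'],2),len(xs),'bbox',xs.min(),xs.max(),ys.min(),ys.max()); np.save(f'm_{n}.npy',r['mask'])
    c,s=np.cos(np.radians(a)),np.sin(np.radians(a)); t=np.linspace(0,6.283,60)
    q=np.array([proj(p,(x+R*np.cos(k),y+R*np.sin(k),z+h)) for R,h in((18.5,0),(18.5,16),(23,16),(23,54)) for k in t]); print(n,'tube+sleeve model bbox',q.min(0).round(1),q.max(0).round(1))
E
python3 g.py 532.7 21.9 347 17; python3 capheld.py 532.7 21.9 142.5 107;python3 g.py 532.7 21.9 347 17
```

```text
t 57.02 tcp [533.1  20.4 347.2] yaw 16.89 tilt [-0.0003 -0.0005] F [-0.1 -0.4 -1.8] w 46.0 gf 40.0
[1.6 0.  0.2] len 2 twist -0.1
scene clamp_cap 0.81 [530.2  13.2 142.5]
scene cap_slot 0.66 [543.9  18.5 182.5]
scene cap_top 0.83 [533.3  26.5 196.5]
scene mask 0.51 267 bbox 184 201 209 232
scene tube+sleeve model bbox [184.2 205.7] [205.2 232.7]
top clamp_cap 0.46 [532.9  14.6 142.5]
top cap_slot 0.48 [524.6  15.2 182.5]
top cap_top 0.44 [524.7  22.4 196.5]
top tube+sleeve model bbox [155.6 172.8] [179.6 194.1]
t 57.52 tcp [533.   21.2 347.5] yaw 17.01 tilt [0.     0.0001] F [-0.8  0.6 -2.3] w 45.7 gf 40.0
[ 0.7 -0.1  0.5] len 1 twist 0.0
```

Call:
{"op": "play_rows", "data": {
  "steps": [
    [[0.4, 0, 10], 0],
    [[0.4, 0, 20], 0],
    [[0.4, 0, 28], 0],
    [[0.4, 0, 34], 0],
    [[0.4, 0, 34], 0]
  ]
}}

```text
time: 58.15
tcp_pos: [532.7, 21.6, 312.9]
tcp_rot: [[-0.293, 0.956, -0.001], [0.956, 0.293, -0.0], [0.0, -0.001, -1.0]]
force: [-1.3, 1.0, -1.4]
gripper_width: 0.493
grasp_force: 40.0
```

```bash
python3 g.py 532.7 21.9 295 17
```

```text
t 58.15 tcp [532.7  21.6 312.9] yaw 17.02 tilt [-0.0013 -0.    ] F [-1.3  1.  -1.4] w 45.8 gf 40.0
[ 0.3  0.1 17.9] len 18 twist 0.0
```

Call:
{"op": "play_rows", "data": {
  "steps": [
    [[0, 0, 5], 0],
    [[0, 0, 10], 0],
    [[0, 0, 15], 0],
    [[0, 0, 15], 0]
  ]
}}

```text
time: 58.65
tcp_pos: [532.7, 21.6, 298.0]
tcp_rot: [[-0.293, 0.956, -0.001], [0.956, 0.293, -0.0], [0.0, -0.001, -1.0]]
force: [0.5, -0.9, -1.6]
gripper_width: 0.495
grasp_force: 40.0
```

Call:
{"op": "play_rows", "data": {
  "steps": [
    [[0, 0, 3], 0],
    [[0, 0, 6], 0],
    [[0, 0, 9], 0],
    [[0, 0, 9], 0]
  ]
}}

```text
time: 59.15
tcp_pos: [532.8, 21.6, 289.2]
tcp_rot: [[-0.293, 0.956, -0.001], [0.956, 0.293, 0.0], [0.0, -0.001, -1.0]]
force: [0.8, 0.2, -1.2]
gripper_width: 0.495
grasp_force: 40.0
```

Call:
{"op": "play_rows", "data": {
  "steps": [
    [[0, 0, 3], 0],
    [[0, 0, 6], 0],
    [[0, 0, 8], 0],
    [[0, 0, 10], 0],
    [[0, 0, 10], 0],
    [[0, 0, 10], 0]
  ]
}}

```text
time: 59.9
tcp_pos: [533.0, 21.7, 279.6]
tcp_rot: [[-0.293, 0.956, 0.001], [0.956, 0.293, 0.0], [-0.0, 0.001, -1.0]]
force: [-0.3, -0.3, 2.6]
gripper_width: 0.493
grasp_force: 40.0
```

```bash
python3 g.py 532.7 21.9 279 17
```

```text
t 59.9 tcp [533.   21.7 279.6] yaw 17.01 tilt [0.0006 0.0002] F [-0.3 -0.3  2.6] w 45.9 gf 40.0
[ 0.3 -0.2  0.6] len 1 twist 0.0
```

Call:
{"op": "play_rows", "data": {
  "steps": [
    [[0, 0, 0.9], 0],
    [[0, 0, 0.9], 0],
    [[0, 0, 0.9], 0]
  ]
}}

```text
time: 60.28
tcp_pos: [533.0, 21.6, 278.7]
tcp_rot: [[-0.293, 0.956, 0.001], [0.956, 0.293, 0.0], [-0.0, 0.001, -1.0]]
force: [0.1, -0.8, 3.5]
gripper_width: 0.491
grasp_force: 40.0
```

Call:
{"op": "play_rows", "data": {
  "steps": [
    [[0, 0, 0], 8],
    [[0, 0, 0], 16],
    [[0, 0, 0], 24],
    [[0, 0, 0], 33],
    [[0, 0, 0], 42],
    [[0, 0, 0], 51],
    [[0, 0, 0], 60],
    [[0, 0, 0], 69],
    [[0, 0, 0], 78],
    [[0, 0, 0], 86],
    [[0, 0, 0], 90],
    [[0, 0, 0], 90]
  ]
}}

```text
time: 61.78
tcp_pos: [532.8, 21.7, 278.6]
tcp_rot: [[0.956, 0.293, 0.0], [0.293, -0.956, -0.0], [-0.0, 0.0, -1.0]]
force: [-0.0, 0.1, 2.5]
gripper_width: 0.497
grasp_force: 40.0
```

```bash
python3 g.py 532.7 21.9 279 -73
```

```text
t 61.77 tcp [532.8  21.7 278.6] yaw -72.95 tilt [ 0.     -0.0001] F [-0.   0.1  2.5] w 46.2 gf 40.0
[-0.1 -0.2 -0.4] len 0 twist 0.1
```

Call:
{"op": "play_rows", "data": {
  "steps": [
    [[0, 0, -1.5], 0],
    [[0, 0, -3], 0],
    [[0, 0, -3.8], 0],
    [[0, 0, -4.6], 0],
    [[0, 0, -4.6], 0]
  ]
}}

```text
time: 62.4
tcp_pos: [532.9, 21.7, 282.5]
tcp_rot: [[0.956, 0.293, -0.0], [0.293, -0.956, -0.0], [-0.0, -0.0, -1.0]]
force: [2.9, 0.4, -6.1]
gripper_width: 0.497
grasp_force: 40.0
```

Call:
{"op": "play_rows", "data": {
  "steps": [
    [[0, 0, 0], 0],
    [[0, 0, 0], 0],
    [[0, 0, 0], 0],
    [[0, 0, 0], 0],
    [[0, 0, 0], 0]
  ],
  "grip": 78
}}

```text
time: 63.02
tcp_pos: [532.8, 21.6, 283.3]
tcp_rot: [[0.956, 0.293, 0.0], [0.293, -0.956, 0.0], [0.0, -0.0, -1.0]]
force: [0.0, 0.7, 0.4]
gripper_width: 0.837
grasp_force: 0.0
```

Call:
{"op": "play_rows", "data": {
  "steps": [
    [[0, 0, -40], 0],
    [[0, 0, -90], 0],
    [[0, 0, -90], 0],
    [[0, 0, -90], 0],
    [[0, 0, -90], 0]
  ]
}}

```text
time: 63.65
tcp_pos: [532.3, 21.7, 371.8]
tcp_rot: [[0.956, 0.293, -0.003], [0.293, -0.956, -0.0], [-0.003, -0.001, -1.0]]
force: [0.1, -0.0, 0.4]
gripper_width: 0.842
grasp_force: 0.0
```

```bash
cat capfit.py | sed 's/605,-225/533,22/g; s/605,-224/533,22/g; s/610,-224/538,22/; s/605,-219/533,27/; s/\[533,22\])<40/[533,22])<60/; s/(15,30)/(5,30)/; s/proj(p,(x+c\*X-s\*Y,y+s\*X+c\*Y,Z))/proj(p,(x+c*X-s*Y,y+s*X+c*Y,Z+78))/; s/(533,22,30)/(533,22,108)/;s/\],30)\[:2\]/],108)[:2]/' > cf2.py; python3 cf2.py
python3 - <<'E'
from h import *
for n in('scene','top'):
    p=snap(n)
    for k,z in(('cap_top',132),('door_push',88),('door_hinge',74.5)):
        for r in robot.tip_of(p,k)[:1]: print(n,k,round(r['p'],2),at(p,r['point'],z).round(1))
    for r in robot.regions_of(p,'guard_door')[:1]:
        c=max(cv2.findContours(r['mask'].astype(np.uint8),0,1)[0],key=cv2.contourArea); b=cv2.boxPoints(cv2.minAreaRect(c)); print(n,'door',round(r['p'],2),[at(p,u,97)[:2].round(1).tolist() for u in b])
E
python3 g.py 533 22 370 -73
```

```text
scene 0.73 289
top 0.68 117
2 [531.9  22.3] 11.3 1.041
1 [535.   21.2] 6.0 0.319
1 [530.4  21.9] 16.0 0.691
scene cap_top 0.64 [530.6  34.  132. ]
scene door_push 0.85 [ 573.1 -112.9   88. ]
scene door_hinge 0.63 [616.2 -42.2  74.5]
scene door 0.93 [[626.9, -32.6], [561.6, -156.4], [527.2, -133.4], [591.8, -13.0]]
top cap_top 0.52 [523.   16.1 132. ]
top door_push 0.78 [ 574.3 -118.8   88. ]
top door_hinge 0.7 [624.6 -29.2  74.5]
top door 0.73 [[616.2, -27.2], [629.9, -34.9], [557.6, -160.5], [544.0, -152.8]]
t 64.35 tcp [532.9  21.6 373.2] yaw -72.98 tilt [0.0001 0.0001] F [-0.1  0.4  0.4] w 77.9 gf 0.0
[ 0.2 -0.3  3.2] len 3 twist 0.0
```

```bash
cat > door.py <<'E'
from h import *
H=np.array([621.5,-31.5]); yt=np.radians(-116)
def P(phi,extra=0):
    f=np.radians(phi); n=np.array([np.cos(f+np.pi/2),np.sin(f+np.pi/2)]); c=np.cos(f+np.pi/2-yt); s=np.sin(f+np.pi/2-yt)
    return H+95*np.array([np.cos(f),np.sin(f)])+n*(2+17.5*abs(c)+7.5*abs(s)+extra)
if __name__=='__main__':
    s=P(-116,25); print(s); y=np.array([np.cos(yt),np.sin(yt)]); x=np.array([-y[1],y[0]])  # tool x for tool z down
    for phi in (-116,-122,-128,-134,-140,-146,-152,-156,-159,-161,-163): d=P(phi)-s; print(phi,P(phi).round(1),'tool',round(d@x,1),round(d@y,1),'neg',round(-d@x,1))
E
python3 door.py; python3 g.py 612 -130 373 -116
```

```text
[ 610.86313565 -132.00923896]
-116 [ 588.4 -121. ] tool -25.0 0.0 neg 25.0
-122 [ 580.7 -118. ] tool -33.2 0.7 neg 33.2
-128 [ 573.2 -114.3] tool -41.6 0.6 neg 41.6
-134 [ 566.  -109.9] tool -50.0 -0.2 neg 50.0
-140 [ 559.  -104.8] tool -58.6 -1.7 neg 58.6
-146 [552.4 -98.9] tool -67.1 -4.1 neg 67.1
-152 [546.2 -92.3] tool -75.5 -7.4 neg 75.5
-156 [542.4 -87.5] tool -81.0 -10.0 neg 81.0
-159 [539.8 -83.7] tool -85.1 -12.3 neg 85.1
-161 [538.1 -81. ] tool -87.8 -13.9 neg 87.8
-163 [536.5 -78.3] tool -90.4 -15.6 neg 90.4
t 64.35 tcp [532.9  21.6 373.2] yaw -72.98 tilt [0.0001 0.0001] F [-0.1  0.4  0.4] w 77.9 gf 0.0
[ 31.3 168.1   0.2] len 171 twist 43.0
```

Call:
{"op": "play_rows", "data": {
  "steps": [
    [[30, 170, 0], 43],
    [[30, 170, 0], 43],
    [[30, 170, 0], 43],
    [[30, 170, 0], 43],
    [[30, 170, 0], 43],
    [[30, 170, 0], 43],
    [[30, 170, 0], 43],
    [[30, 170, 0], 43],
    [[30, 170, 0], 43]
  ],
  "grip": 0,
  "force": 20
}}

```text
time: 65.47
tcp_pos: [611.2, -132.0, 373.3]
tcp_rot: [[0.899, -0.438, 0.0], [-0.438, -0.899, 0.0], [0.0, -0.0, -1.0]]
force: [-0.2, -0.4, 0.1]
gripper_width: 0.006
grasp_force: 0.0
```

```bash
python3 g.py 611 -132 264 -116
```

```text
t 65.47 tcp [ 611.2 -132.   373.3] yaw -115.95 tilt [0.0002 0.0002] F [-0.2 -0.4  0.1] w 0.5 gf 0.0
[-2.000e-01  1.000e-01  1.093e+02] len 109 twist 0.0
```

Call:
{"op": "play_rows", "data": {
  "steps": [
    [[0, 0, 40], 0],
    [[0, 0, 80], 0],
    [[0, 0, 105], 0],
    [[0, 0, 109], 0],
    [[0, 0, 109], 0],
    [[0, 0, 109], 0]
  ]
}}

```text
time: 66.22
tcp_pos: [611.8, -132.5, 265.7]
tcp_rot: [[0.899, -0.438, 0.003], [-0.438, -0.899, -0.001], [0.003, -0.001, -1.0]]
force: [0.9, -0.4, 0.6]
gripper_width: 0.007
grasp_force: 0.0
```

Call:
{"op": "play_rows", "data": {
  "steps": [
    [[-15, 0, 0], 0],
    [[-25, 0, 0], 0],
    [[-33, 0.5, 0], 0],
    [[-41, 0.5, 0], 0],
    [[-50, 0, 0], 0],
    [[-58, -1.5, 0], 0],
    [[-67, -4, 0], 0],
    [[-71, -5.7, 0], 0],
    [[-75, -7.5, 0], 0],
    [[-75, -7.5, 0], 0]
  ]
}}

```text
time: 67.47
tcp_pos: [547.0, -92.2, 264.1]
tcp_rot: [[0.899, -0.438, -0.001], [-0.438, -0.899, 0.0], [-0.001, -0.0, -1.0]]
force: [0.9, 0.2, 0.4]
gripper_width: 0.008
grasp_force: 0.0
```

Call:
{"op": "play_rows", "data": {
  "steps": [
    [[-3, -1.3, 0], 0],
    [[-6, -2.6, 0], 0],
    [[-8, -3.8, 0], 0],
    [[-10, -5, 0], 0],
    [[-12, -6.2, 0], 0],
    [[-12, -6.2, 0], 0]
  ]
}}

```text
time: 68.22
tcp_pos: [540.1, -83.5, 264.5]
tcp_rot: [[0.898, -0.44, 0.005], [-0.44, -0.898, -0.004], [0.006, 0.002, -1.0]]
force: [3.3, -4.8, -2.6]
gripper_width: 0.004
grasp_force: 2.6
```

```bash
cat > dl.py <<'E'
from h import *
H=np.array([621.5,-31.5])
for n in('scene','top'):
    p=snap(n)
    for r in robot.tip_of(p,'door_push')[:1]:
        q=at(p,r['point'],88)[:2]-H; print(n,'push',round(r['p'],2),(q+H).round(1),'phi',np.degrees(np.arctan2(q[1],q[0])).round(1))
    for r in robot.regions_of(p,'guard_door')[:1]:
        c=max(cv2.findContours(r['mask'].astype(np.uint8),0,1)[0],key=cv2.contourArea); w=np.array([at(p,u[0],97)[:2] for u in c],np.float32); v=cv2.fitLine(w,2,0,.01,.01).ravel(); print(n,'door',round(r['p'],2),len(c),'phi',(np.degrees(np.arctan2(v[1],v[0]))%180-180).round(1))
E
python3 dl.py; python3 g.py 536.5 -78.3 264 -116
```

```text
scene push 0.7 [538.1 -68.2] phi -156.3
scene door 0.91 85 phi -158.1
t 68.53 tcp [540.1 -83.6 264.5] yaw -116.09 tilt [ 0.0046 -0.0042] F [ 3.8 -4.3 -3.6] w 0.7 gf 2.6
[-5.5 -3.1  0.5] len 6 twist -0.1
```

Call:
{"op": "play_rows", "data": {
  "steps": [
    [[-1, -1.1, 0], 0],
    [[-2, -2.2, 0], 0],
    [[-3, -3.3, 0], 0],
    [[-4, -4.4, 0], 0],
    [[-4, -4.4, 0], 0]
  ]
}}

```text
time: 69.15
tcp_pos: [539.1, -81.5, 264.8]
tcp_rot: [[0.897, -0.443, 0.009], [-0.443, -0.897, -0.012], [0.013, 0.007, -1.0]]
force: [6.0, -11.4, -7.9]
gripper_width: 0.006
grasp_force: 6.0
```

```bash
python3 dl.py; python3 g.py 536.5 -78.3 264 -116
```

```text
scene push 0.8 [529.7 -63.8] phi -160.6
scene door 0.6 82 phi -159.0
top door 0.49 10 phi -41.2
t 69.45 tcp [539.1 -81.5 264.8] yaw -116.28 tilt [ 0.009  -0.0116] F [  6.4 -12.1  -6.7] w 0.5 gf 6.0
[-3.7 -1.8  0.7] len 4 twist -0.3
```

Call:
{"op": "play_rows", "data": {
  "steps": [
    [[-1, -1.1, 0], 0],
    [[-2, -2.2, 0], 0],
    [[-2.7, -2.9, 0], 0],
    [[-2.7, -2.9, 0], 0],
    [[-2.7, -2.9, 0], 0]
  ]
}}

```text
time: 70.08
tcp_pos: [538.4, -80.3, 265.0]
tcp_rot: [[0.896, -0.445, 0.012], [-0.445, -0.896, -0.017], [0.018, 0.01, -1.0]]
force: [7.5, -15.4, -9.2]
gripper_width: 0.009
grasp_force: 8.4
```

```bash
python3 dl.py; python3 g.py 536.5 -78.3 264 -116
```

```text
scene push 0.64 [530.8 -62.2] phi -161.3
scene door 0.75 87 phi -157.9
t 70.38 tcp [538.4 -80.3 265. ] yaw -116.42 tilt [ 0.012  -0.0168] F [  7.4 -15.7  -9.1] w 0.2 gf 8.4
[-2.6 -1.   0.9] len 3 twist -0.4
```

Call:
{"op": "play_rows", "data": {
  "steps": [
    [[10, 11, 0], 0],
    [[27, 29, 0], 0],
    [[40, 44, 0], 0],
    [[40, 44, -60], 0],
    [[40, 44, -110], 0],
    [[40, 150, -110], 0],
    [[40, 250, -110], 0],
    [[40, 250, -110], 0],
    [[40, 250, -110], 0],
    [[40, 250, -110], 0]
  ]
}}

```text
time: 71.62
tcp_pos: [462.0, -315.2, 374.1]
tcp_rot: [[0.898, -0.441, -0.0], [-0.441, -0.898, 0.001], [-0.001, -0.001, -1.0]]
force: [-0.3, 0.9, 0.7]
gripper_width: 0.009
grasp_force: 0.0
```

```bash
python3 dl.py; python3 g.py
python3 - <<'E'
from h import *
# door top-edge model: silhouette of door prism at angle phi vs mask, both cameras
H=np.array([621.5,-31.5])
for n in('scene','top'):
    p=snap(n); rs=[r for r in robot.regions_of(p,'guard_door')]
    if not rs: continue
    m=rs[0]['mask']; print(n,rs[0]['p'],m.sum()); b=[]
    for phi in np.arange(-172,-110,1.):
        for dh in (-3,0,3):
            f=np.radians(phi);u=np.array([np.cos(f),np.sin(f)]);v=np.array([-u[1],u[0]])
            q=np.array([proj(p,(*(H+dh*np.array([.292,-.956])+a*u+t*v),z)) for a in(0,136) for t in(-2,2) for z in(52,97)],np.float32)
            M=np.zeros(m.shape,np.uint8);cv2.fillConvexPoly(M,np.round(cv2.convexHull(q)*16).astype(np.int32),1,shift=4)
            b.append(((M&m).sum()/(M|m).sum(),phi,dh))
    print(n,[tuple(np.round(x,2)) for x in sorted(b)[::-1][:5]])
E
```

```text
scene push 0.62 [525.2  19.2] phi 152.2
scene door 0.77 107 phi -159.7
top push 0.61 [537.8 -60.2] phi -161.1
top door 0.76 103 phi -158.2
t 71.92 tcp [ 463.9 -312.7  373.9] yaw -115.77 tilt [0.0001 0.0012] F [ 0.5  0.4 -0.1] w 0.8 gf 0.0
scene 0.77 463
scene [(np.float64(0.85), np.float64(-158.0), np.float64(3.0)), (np.float64(0.84), np.float64(-157.0), np.float64(3.0)), (np.float64(0.84), np.float64(-156.0), np.float64(0.0)), (np.float64(0.82), np.float64(-159.0), np.float64(3.0)), (np.float64(0.82), np.float64(-155.0), np.float64(0.0))]
top 0.64 101
top [(np.float64(0.48), np.float64(-157.0), np.float64(0.0)), (np.float64(0.48), np.float64(-158.0), np.float64(0.0)), (np.float64(0.44), np.float64(-159.0), np.float64(3.0)), (np.float64(0.43), np.float64(-158.0), np.float64(3.0)), (np.float64(0.42), np.float64(-160.0), np.float64(3.0))]
```

Run:
```python
from h import *
p=snap('top'); g=cv2.cvtColor(p['color'],cv2.COLOR_RGB2GRAY)
lsd=cv2.createLineSegmentDetector(); L=lsd.detect(g)[0][:,0]
H=np.array([533,22.])
for l in L:
    a,b=at(p,l[:2],99)[:2],at(p,l[2:],99)[:2]; d=b-a; n=np.linalg.norm(d)
    if n<45 or np.linalg.norm((a+b)/2-H)>110: continue
    an=np.degrees(np.arctan2(d[1],d[0]))%180; m=(a+b)/2-H; xm=np.array([-.292,.956]);ym=np.array([-.956,-.292])
    print('len',n.round(),'ang',an.round(1),'mid machine',(m@xm).round(1),(m@ym).round(1))
```

```text
len 144.0 ang 21.8 mid machine -81.9 -2.0
len 121.0 ang 20.9 mid machine -91.7 -0.8
len 63.0 ang 104.5 mid machine -31.1 90.1
len 69.0 ang 104.7 mid machine 44.5 94.0
len 161.0 ang 107.4 mid machine -0.2 -78.9
len 177.0 ang 16.3 mid machine 77.9 5.6
len 138.0 ang 107.4 mid machine -1.3 83.2
len 140.0 ang 107.2 mid machine -0.1 75.5
len 55.0 ang 102.9 mid machine -27.4 100.1
len 87.0 ang 23.2 mid machine -104.5 30.0
len 128.0 ang 108.0 mid machine 0.9 -58.8
len 73.0 ang 22.5 mid machine -72.4 -1.0
```

```bash
python3 g.py 533 -118 374 -155
```

```text
t 72.17 tcp [ 462.9 -314.1  374.2] yaw -115.94 tilt [0.0001 0.0001] F [-0.2  0.3  0.3] w -0.1 gf 0.0
[-2.28e+01 -2.07e+02  2.00e-01] len 208 twist 39.1
```

Call:
{"op": "play_rows", "data": {
  "steps": [
    [[-22.8, -207, 0], 39],
    [[-22.8, -207, 0], 39],
    [[-22.8, -207, 0], 39],
    [[-22.8, -207, 0], 39],
    [[-22.8, -207, 0], 39],
    [[-22.8, -207, 50], 39],
    [[-22.8, -207, 90], 39],
    [[-22.8, -207, 100], 39],
    [[-22.8, -207, 100], 39],
    [[-22.8, -207, 100], 39]
  ],
  "force": 60
}}

```text
time: 73.42
tcp_pos: [533.3, -119.4, 275.8]
tcp_rot: [[0.422, -0.906, 0.003], [-0.906, -0.422, -0.001], [0.002, -0.003, -1.0]]
force: [-0.9, -0.4, -0.3]
gripper_width: 0.008
grasp_force: 0.0
```

```bash
python3 g.py 520.7 -78 274 -155 519.8 -74.9 274 -155 518.6 -71 274 -155
```

```text
t 73.42 tcp [ 533.3 -119.4  275.8] yaw -155.02 tilt [ 0.0032 -0.001 ] F [-0.9 -0.4 -0.3] w 0.7 gf 0.0
[-42.9  -6.1   1.7] len 43 twist -0.0
[-46.1  -6.5   1.7] len 47 twist -0.0
[-50.1  -7.1   1.7] len 51 twist -0.0
```

Call:
{"op": "play_rows", "data": {
  "steps": [
    [[-15, -2, 1], 0],
    [[-28, -4, 1], 0],
    [[-34, -5, 1], 0],
    [[-38, -5.5, 1], 0],
    [[-41, -6, 1], 0],
    [[-44, -6.3, 1], 0],
    [[-46, -6.5, 1], 0],
    [[-48, -7, 1], 0],
    [[-48, -7, 1], 0]
  ]
}}

```text
time: 74.55
tcp_pos: [519.5, -75.3, 273.8]
tcp_rot: [[0.42, -0.908, 0.004], [-0.908, -0.42, -0.008], [0.009, -0.001, -1.0]]
force: [1.9, -7.6, -2.3]
gripper_width: 0.005
grasp_force: 3.5
```

```bash
python3 -c "
from h import *
s=robot.get_state();print(np.round(s['moment'],2))"; python3 g.py 519.8 -74.9 274 -155;python3 dl.py
```

```text
[-1.63 -0.32 -0.07]
t 74.55 tcp [519.5 -75.3 273.8] yaw -155.18 tilt [ 0.0041 -0.0075] F [ 1.9 -7.6 -2.3] w 0.5 gf 3.5
[-0.2 -0.5 -0.2] len 1 twist -0.2
scene push 0.71 [531.4 -57.4] phi -164.0
scene door 0.76 100 phi -166.5
```

Call:
{"op": "play_rows", "data": {
  "steps": [
    [[-1, 0, 0], 0],
    [[-2.5, 0, 0], 0],
    [[-2.5, 0, 0], 0],
    [[-2.5, 0, 0], 0]
  ]
}}

```text
time: 75.35
tcp_pos: [518.9, -74.5, 273.9]
tcp_rot: [[0.419, -0.908, 0.007], [-0.908, -0.419, -0.011], [0.013, -0.002, -1.0]]
force: [3.6, -10.7, -3.9]
gripper_width: 0.005
grasp_force: 5.0
```

Call:
{"op": "play_rows", "data": {
  "steps": [
    [[20, 0, 0], 0],
    [[50, 0, 0], 0],
    [[70, 0, -60], 0],
    [[70, 0, -110], 0],
    [[170, 0, -110], 0],
    [[250, 0, -110], 0],
    [[250, 0, -110], 0],
    [[250, 0, -110], 0],
    [[250, 0, -110], 0]
  ]
}}

```text
time: 76.47
tcp_pos: [623.6, -295.5, 382.5]
tcp_rot: [[0.423, -0.906, -0.001], [-0.906, -0.423, 0.003], [-0.003, -0.0, -1.0]]
force: [0.7, -0.2, 0.1]
gripper_width: 0.007
grasp_force: 0.0
```

```bash
python3 dl.py; python3 g.py
python3 - <<'E'
from h import *
p=snap('top'); g=cv2.cvtColor(p['color'],cv2.COLOR_RGB2GRAY)
L=cv2.createLineSegmentDetector().detect(g)[0][:,0]; H=np.array([533,22.]); xm=np.array([-.292,.956]);ym=np.array([-.956,-.292])
for l in L:
    a,b=at(p,l[:2],99)[:2],at(p,l[2:],99)[:2]; d=b-a; n=np.linalg.norm(d)
    an=np.degrees(np.arctan2(d[1],d[0]))%180; m=(a+b)/2-H
    if n>45 and an<40 and abs(m@ym)<60 and -110<m@xm<100: print('len',n.round(),'ang',an.round(1),'mid',(m@xm).round(1),(m@ym).round(1))
E
python3 cf2.py
```

```text
scene push 0.9 [533.6 -59.4] phi -162.4
scene door 0.95 99 phi -165.0
top door 0.6 44 phi -162.2
t 76.78 tcp [ 623.8 -294.9  383.6] yaw -154.89 tilt [0.0005 0.001 ] F [-0.   0.5  0.2] w 0.7 gf 0.0
len 65.0 ang 17.5 mid -76.4 -40.6
len 48.0 ang 19.6 mid -87.7 -37.2
len 141.0 ang 16.6 mid 77.6 -9.4
scene 0.72 312
top 0.59 311
2 [534.   21.4] 22.1 0.548
1 [535.6  22.5] 4.0 0.262
1 [533.1  20.5] 22.8 0.221
```

```bash
python3 -c "
from station import robot
print(robot.finish_job())"
```

```text
the job is handed in; nothing more can be done
None
```

I handed in the job at about 77 s of the 208 s limit, and the judge's result was not shown. All four rings found (66, 60, 54 and 42; ring_48 was absent) are stacked largest-lowest on the arbor. The cap held against an upward pull, so it is locked, and the door measured shut after I backed off. ring_54 slipped out of the gripper once and was picked up and refitted.

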